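Reload the handle-blank glue press

ROBOT

A 7-joint arm with a two-finger parallel gripper is mounted at the origin on a cart in front of the work surface, level with it; the furniture and walls round the work are solid. World frame = base frame: x ahead of the robot, y to its left, z up, the work surface at z = 0. Lengths are in m, angles in rad, forces in N, time in s.
With the tool pointing down it reaches from about 0.4 to 0.85 m from the base axis. Payload 10.4 kg.
Tool frame: the origin (TCP) lies at the very end of the fingers, on their centre line; the grasp point (between the pads) lies 19 mm behind it; z points along the fingers, y is the line along which they close (so a half turn about z gives the same grasp; the last joint's range is limited). The gripper opens to 87 mm and grips with 3 to 60 N. Pads are 19 mm wide; open, the fingers measure 117 mm over their backs; the gripper's body (75 mm by 190 mm) begins 51 mm behind the grasp point.
Start: joints at [1.254, 0.332, -0.065, 1.46, 0.022, 1.35, -0.088], TCP at [0.181, -0.598, 0.223] pointing down, gripper open.
Joint ranges: [-2.6, 2.6], [-0.5, 2.12], [-1.47, 1.34], [0.16, 2.42], [-1.27, 4.41], [0.06, 2.06], [-2.6, 2.6]. Speed limits (rad/s): [2.22, 2.22, 2.79, 2.79, 3.14, 3.14, 3.14].

INTERFACE

Orientations are given as a unit quaternion [x, y, z, w].
In Python, from bench import r gives the robot as it stands.
- The arm moves only by the shell command python3 -m crank 'ROWS' [FORCE]. ROWS is JSON, a list that holds one entry, the list of rows, each a list of 5 numbers: the shift along the tool's x, y, z in mm, then the turn about the tool's z in degrees, then the opening, from -1 (shut) to 1 (fully open). A call has 1 to 20 rows; each row is the pose to reach, as a shift and turn from the pose commanded when the call began, along the tool's axes at that moment; what a row does not reach only later rows make up. A row lasts 1/10 s, in which the tool goes at most 50 mm and 8.59 degrees, less where a joint would pass 70% of its speed; a pose out of reach is approached as far as the arm can. A call with a gripper value outside its range is refused whole. The fingers move at their own pace and stop on an object; FORCE is the grip in N (left out, the last holds). Time passes only in rows, so rows that repeat a pose let the fingers close. It gives the time, the measured TCP pose, the force, the opening and the grip force at its end, in the units of the state.
- r.read_state(): the state, without advancing time (a new reading comes with each control period).
- r.camera(name): name is "side" or "top" or "wrist"; returns a dict with "image" (420x560x3 uint8, red, green, blue), "vfov" (degrees; the focal length in pixels is half the picture's height over the tangent of half this angle, whatever the lens; pixels are square), "cx", "cy" (the principal point, pixels), "k1" (the pictures are not rectified: a ray, as slopes to the right and down, at radius r is drawn at 1 + k1 r^2 times it, then the intrinsics apply), "eye" and "attitude" of the camera in the world. Camera axes: x right, y down, z forward; pixel columns grow to the right and rows downward; lengths in m; the calibration is good to about 2 mm. A picture is of the moment at which its call begins. There is no depth.
- r.close_job(): hands the job in; it is judged then, once.
The state is a dict: "time": time; "joint_positions": joint angles; "joint_vel": joint speeds; "joint_torque": joint torques, N m; "ee_pos": TCP position; "eef_rot": TCP orientation; "ft_force": force on the tool from outside, world axes, zero at the start; "torque": the same for the moment, N m; "width": finger opening in m; "grip_force": force on a finger pad.
Only numpy, scipy, OpenCV 4.12 (cv2) and the standard library are available. Lean on these libraries where they do the work, as an engineer would, in place of code of your own. Each camera call takes 0.05 s, during which the arm holds its last target. There are 200 camera calls.

TASK

The handle blanks in the glue press have cured: lay each of them flat, side by side, in the plywood tray, then lay every freshly glued blank from the bench lengthwise in a bay of its own, flat on the press bed and centred under where the pressure plate will come. Swing the bridge fully home against its stop, flip the hasp down over the staple, and only then turn the wing knob clockwise until the pressure plate touches the blanks and half a turn more. Leave the other tools where they lie.

Things in the scene. Friction and masses are not known exactly. Their poses are not given: they have to be found in the camera images.
- press: Fixed glue press. Origin: centre of the underside of its dark steel bed, 150 (x) x 290 (y) x 12 mm; x points away from the robot at yaw 0, z up. Bridge pivot post (16 mm radius, to z = 60 mm) at y = +120 mm; rest post (36 x 30 mm, to z = 60) at y = -120, stop block on its near side (to z = 74), staple on its outer face (tongue 6 mm wide, 36 to 44 mm up, out to y = -160).
- bay_2 (a point): centre of the middle bay on the bed's top (12 mm above the bench), at press x = y = 0; the other two bays are centred 50 mm to either side, at y = +50 and -50 mm. Bays run along the press's x, are 32 mm wide, open at both ends, between wooden strips 18 mm wide, 118 mm long, 6 mm high (tops 18 mm above the bench).
- bridge (a joint): Aluminium bar 36 mm wide, 14 mm thick (60 to 74 mm above the bench), turning level about bridge_hinge. 0 = home: along the press's y over the bays, on the rest post, against the stop; grows as its free end swings to the far side (press +x); range 0 to 1.75 rad, starts well open. It stays where left (friction 0.12 N m); push its side. It carries hasp, screw, knob and plate.
- bridge_hinge (a point): point on the bridge's vertical pivot axis, 67 mm above the bench (half the bar's thickness)
- hasp (a joint): Steel hasp 26 mm wide, 54 mm long, slot 16 mm wide, hinged on top of the bridge's free end about a level axis across the bar. 0 = hanging, staple through the slot (only fits with the bridge home). Grows as it swings outward and up: about 3.05 is straight up; 3.75 is its stop, leaning in over the bar, where it rests at the start. Nearly free: pushed outward past straight up, it falls by itself.
- hasp_hinge (a point): middle of the hasp's hinge pin, 270 mm from the bridge's pivot axis, 75 mm above the bench
- hasp_tip (a point): point near the hasp's free edge, 52 mm from its hinge
- knob (a joint): Black wing knob on the vertical clamp screw, 120 mm along the bridge from the pivot axis. 0 = fully raised; grows clockwise seen from above (rad), up to 18; a full turn lowers screw, knob and plate by 8 mm. Stays where left (friction 0.04 N m). Its wing is 46 mm long, 14 mm wide, 22 mm high; at 0 it lies across the bridge with its underside 105 mm above the bench.
- knob_grip (a point): point on the knob's axis inside the wing, 13 mm above the wing's underside, 9 mm below its top; goes down with the knob; its x axis runs along the wing
- plate (a joint): Pressure plate, a wooden bar 40 x 136 x 8 mm hung under the screw on springs (3 N preload, then 3 N per mm). The value is how far its springs are pressed together (m): 0 while it hangs free; once it touches the blanks it grows 0.008 per turn of the knob. It touches blanks lying on the bed at a knob value of about 6.3 and clears them below that.
- plate_face (a point): centre of the pressure plate's underside; 39 mm above the bench with the knob at 0, 31 mm when it rests on blanks that lie on the bed
- tray: Fixed low plywood tray for cured blanks, outside 132 (x) x 145 (y) x 20 mm high, walls and floor 6 mm thick. Origin: centre of its underside.
- fresh_1: Octagonal wooden handle blank, 23 wide x 118 long x 19 mm high, freshly glued, lying on the bench at the start (all blanks are alike, whatever their wood; not all are there every time). Origin: centre of its underside; its y axis runs along its length, z up.
- fresh_2: Octagonal wooden handle blank, 23 wide x 118 long x 19 mm high, freshly glued, lying on the bench at the start (all blanks are alike, whatever their wood; not all are there every time). Origin: centre of its underside; its y axis runs along its length, z up.
- fresh_3: Octagonal wooden handle blank, 23 wide x 118 long x 19 mm high, freshly glued, lying on the bench at the start (all blanks are alike, whatever their wood; not all are there every time). Origin: centre of its underside; its y axis runs along its length, z up.
- cured_1: Octagonal wooden handle blank, 23 wide x 118 long x 19 mm high, cured, lying in a bay of the press at the start (all blanks are alike, whatever their wood; not all are there every time). Origin: centre of its underside; its y axis runs along its length, z up.
- cured_2: Octagonal wooden handle blank, 23 wide x 118 long x 19 mm high, cured, lying in a bay of the press at the start (all blanks are alike, whatever their wood; not all are there every time). Origin: centre of its underside; its y axis runs along its length, z up.
- cured_3: Octagonal wooden handle blank, 23 wide x 118 long x 19 mm high, cured, lying in a bay of the press at the start (all blanks are alike, whatever their wood; not all are there every time). Origin: centre of its underside; its y axis runs along its length, z up.
- caliper: vernier caliper 73 x 224 x 12 mm, a bystander on the bench: leave it alone. Origin: centre of its underside.
- awl: scratch awl 150 mm long, a bystander on the bench: leave it alone. Origin: centre of its underside.
- marker: felt marker 124 mm long, a bystander on the bench: leave it alone. Origin: centre of its underside.
- screwdriver: screwdriver 180 mm long, a bystander on the bench: leave it alone. Origin: centre of its underside.
- loupe: black eye loupe 37 mm wide, 22 mm high, a bystander on the bench: leave it alone. Origin: centre of its underside.
- ferrule_a: black ferrule ring 23 mm wide, 22 mm high, a bystander on the bench: leave it alone. Origin: centre of its underside.

How it is judged:
By the outcome, as a careful person would: the job done as asked, in the order asked, and still so for the second after the job is handed in, with the robot touching nothing.
Of fresh_1, fresh_2, fresh_3 only 2 to 3 are there at a start; the rules pass over those that are not, and their reading is None.
Of cured_1, cured_2, cured_3 only 1 to 2 are there at a start; the rules pass over those that are not, and their reading is None.
At some moment in a run one of fresh_1, fresh_2 may be knocked a few centimetres aside while the robot is not near it.
Once in a run the grip may slacken for a moment while it holds something.
It also fails if it takes over 210 s, if anything falls off the work surface, if the arm or the gripper's body presses on something with over 40 N, if the wrist force passes 120 N, or if a joint passes its speed limit or range.

## Working session

There is one attempt and no reset: what is moved stays moved. The work goes in short steps, Python scripts to look and compute and a shell command to move; the robot and the scene stay as the last step left them, time stands still between calls to the robot, and variables do not carry over. Pictures are saved under pics/ and viewed, at most 14 in all, crops included, and the job is handed in when it is done.

```bash
ls; mkdir -p pics
python3 - <<'E'
from bench import r
import cv2,json
s=r.read_state();print({k:s[k] for k in('time','ee_pos','eef_rot','width','ft_force')})
for n in('top','side','wrist'):
    c=r.camera(n);cv2.imwrite(f'pics/{n}0.png',c['image'][:,:,::-1]);print(n,{k:c[k] for k in c if k!='image'})
E
```

```text
pics
{'time': 0.0, 'ee_pos': array([ 0.18089651, -0.59787047,  0.2217795 ]), 'eef_rot': array([ 9.89226133e-01,  1.46394039e-01, -1.18768013e-04, -6.54683014e-04]), 'width': 0.08704199408582118, 'ft_force': array([0.2709482 , 0.37871877, 0.86648847])}
top {'vfov': 47.757182151219354, 'cx': 280.7384024971277, 'cy': 216.2662521181278, 'k1': 0.045180958015227375, 'eye': array([0.21196395, 0.07884554, 1.5976794 ]), 'attitude': array([ 0.71345481, -0.69303223,  0.07288992, -0.07331856])}
side {'vfov': 57.02464951305519, 'cx': 276.98132469366976, 'cy': 207.8277625646019, 'k1': -0.05734119471771638, 'eye': array([0.45926123, 0.98292887, 0.72638542]), 'attitude': array([-0.0507827 ,  0.88280313, -0.46669861,  0.01649721])}
wrist {'vfov': 71.14539082870948, 'cx': 282.12070198665896, 'cy': 212.512906574842, 'k1': -0.0037126426181952406, 'eye': array([ 0.24731508, -0.57893859,  0.38298441]), 'attitude': array([ 0.79669183, -0.59137051, -0.0751811 ,  0.09955325])}
```

View pics/top0.png

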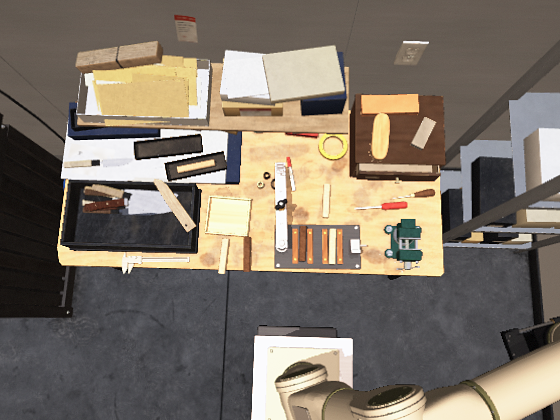

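View pics/side0.png

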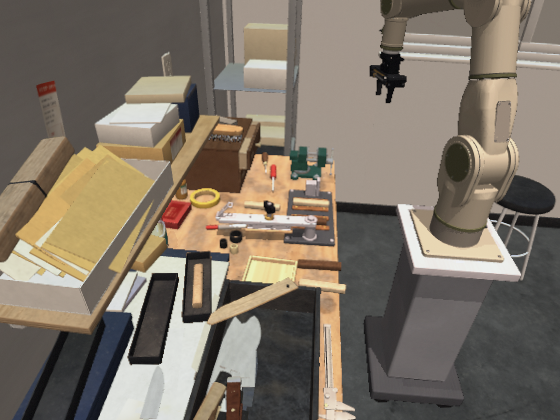

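```bash
cat > h.py <<'E'
import numpy as np,cv2
from scipy.spatial.transform import Rotation as R
from bench import r
def f(c): return c['image'].shape[0]/2/np.tan(np.radians(c['vfov'])/2)
def K(c): F=f(c); return np.array([[F,0,c['cx']],[0,F,c['cy']],[0,0,1.]])
def D(c): return np.array([c['k1'],0,0,0,0.])
def ray(c,uv):
    p=cv2.undistortPoints(np.float64(uv).reshape(-1,1,2),K(c),D(c)).reshape(-1,2)
    return R.from_quat(c['attitude']).apply(np.c_[p,np.ones(len(p))])
def onz(c,uv,z):
    d=ray(c,uv); e=np.array(c['eye']); return e+d*((z-e[2])/d[:,2:])
def px(c,P):
    p=R.from_quat(c['attitude']).inv().apply(np.float64(P).reshape(-1,3)-c['eye'])
    return cv2.projectPoints(p,np.zeros(3),np.zeros(3),K(c),D(c))[0].reshape(-1,2)
def tri(c1,u1,c2,u2):
    a,b=ray(c1,u1)[0],ray(c2,u2)[0]; e1,e2=np.array(c1['eye']),np.array(c2['eye'])
    t=np.linalg.lstsq(np.c_[a,-b],e2-e1,rcond=None)[0]
    p,q=e1+t[0]*a,e2+t[1]*b; return (p+q)/2,np.linalg.norm(p-q)
def snap(n,name):
    import pickle
    c=r.camera(n);cv2.imwrite(f'pics/{name}.png',c['image'][:,:,::-1]);pickle.dump(c,open(f'pics/{name}.pkl','wb'));return c
def load(name):
    import pickle; return pickle.load(open(f'pics/{name}.pkl','rb'))
def topdown(c,z,x0,x1,y0,y1,s=1000,out=None):
    """rectified view of plane z; column grows with -y, row with -x"""
    h,w=int((x1-x0)*s),int((y1-y0)*s)
    jj,ii=np.meshgrid(np.arange(w),np.arange(h))
    P=np.c_[(x1-ii.ravel()/s),(y1-jj.ravel()/s),np.full(h*w,z)]
    m=px(c,P).reshape(h,w,2).astype(np.float32)
    im=cv2.remap(c['image'],m[...,0],m[...,1],cv2.INTER_CUBIC)
    if out: cv2.imwrite(out,im[:,:,::-1])
    return im
def fwd(P,yaw=None):
    """world point -> tool shift in mm from current commanded (measured) pose"""
    s=r.read_state(); return np.round(R.from_quat(s['eef_rot']).inv().apply(np.array(P)-s['ee_pos'])*1000,1)
E
python3 - <<'E'
from h import *
c=snap('top','t1');snap('side','s1')
im=c['image'][120:280,195:420];cv2.imwrite('pics/t1c.png',cv2.resize(im,None,fx=3.5,fy=3.5,interpolation=cv2.INTER_CUBIC)[:,:,::-1])
print(onz(c,[[281,248],[281,165],[318,246],[228,216],[326,200],[223,255],[247,253]],0.02).round(3))
E
```

```text
[[ 0.435  0.081  0.02 ]
 [ 0.725  0.089  0.02 ]
 [ 0.445 -0.043  0.02 ]
 [ 0.539  0.264  0.02 ]
 [ 0.605 -0.069  0.02 ]
 [ 0.406  0.273  0.02 ]
 [ 0.415  0.194  0.02 ]]
```

View pics/t1c.png

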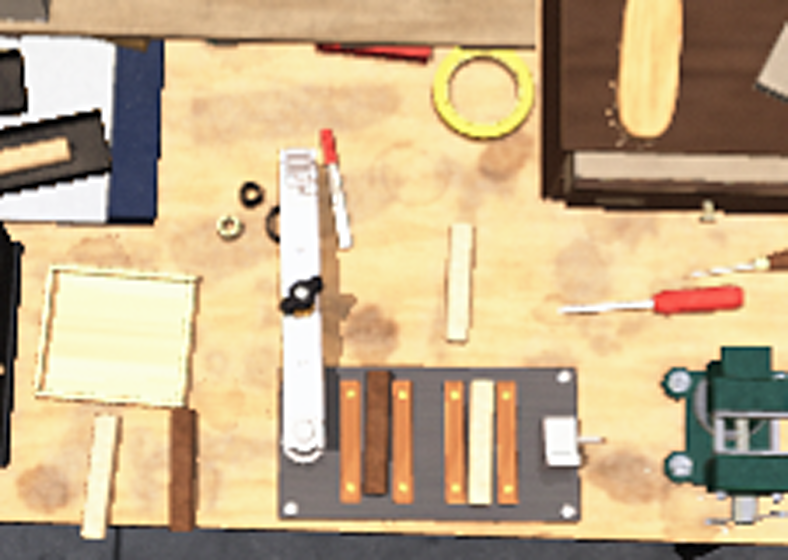

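```bash
python3 -m crank '[[[393,-194,-180,17,1],[393,-194,-180,17,1],[393,-194,-180,17,1],[393,-194,-180,17,1],[393,-194,-180,17,1],[393,-194,-180,17,1],[393,-194,-180,17,1],[393,-194,-180,17,1],[393,-194,-180,17,1],[393,-194,-180,17,1],[447,-544,-200,17,1],[447,-544,-200,17,1],[447,-544,-200,17,1],[447,-544,-200,17,1],[447,-544,-200,17,1],[447,-544,-200,17,1],[447,-544,-200,17,1],[447,-544,-200,17,1],[447,-544,-200,17,1],[447,-544,-200,17,1]]]' 20
python3 - <<'E'
from h import *
c=snap('wrist','w1');print(c['eye'],c['attitude']);s=r.read_state();print(s['ee_pos'],s['eef_rot'])
snap('side','s2');cv2.imwrite('pics/w1b.png',cv2.resize(c['image'],(800,600))[:,:,::-1])
E
```

```text
time: 2.25
ee_pos: [0.4515, 0.0505, 0.4223]
eef_rot: [1.0, -0.002, -0.0, 0.0]
ft_force: [-0.9, 0.0, 0.0]
width: 0.0872
grip_force: 0.0
[0.52082987 0.04983983 0.58344183] [-0.69985362  0.70326159  0.08885147 -0.08794012]
[0.45159304 0.05021377 0.42224624] [ 9.99996275e-01 -2.71530273e-03 -2.64862436e-04  8.89316311e-05]
```

View pics/w1b.png

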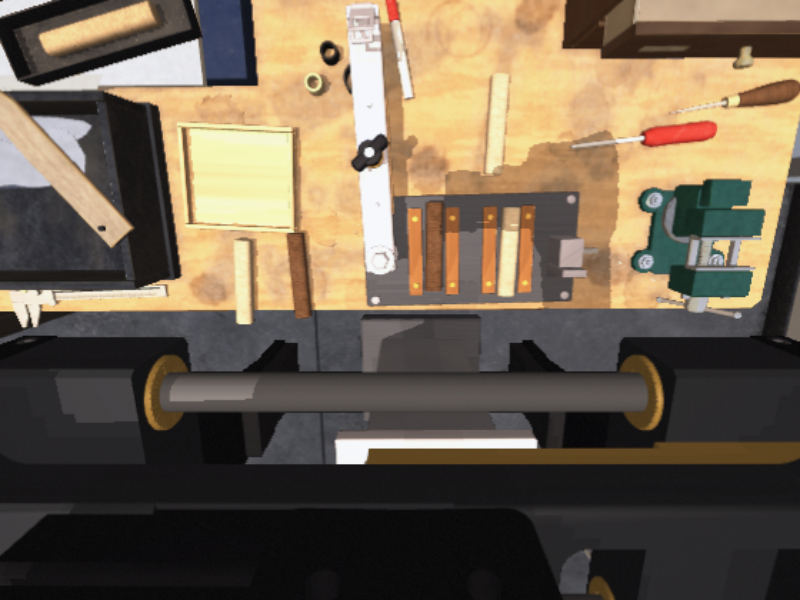

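```bash
python3 -m crank '[[[0,-150,30,0,1],[0,-150,30,0,1],[0,-150,30,0,1],[0,-150,30,0,1],[0,-150,30,0,1]]]'
python3 - <<'E'
from h import *
c=snap('wrist','w2')
a=load('w1')
A=topdown(a,0.02,0.35,0.75,-0.25,0.42,1000);B=topdown(c,0.02,0.35,0.75,-0.25,0.42,1000)
cv2.imwrite('pics/rect.png',A[:,:,::-1]);cv2.imwrite('pics/rect2.png',B[:,:,::-1])
E
```

```text
time: 2.85
ee_pos: [0.4519, 0.2019, 0.3919]
eef_rot: [1.0, -0.001, -0.001, -0.0]
ft_force: [0.7, -1.0, 0.7]
width: 0.0869
grip_force: 0.0
```

View pics/rect.png

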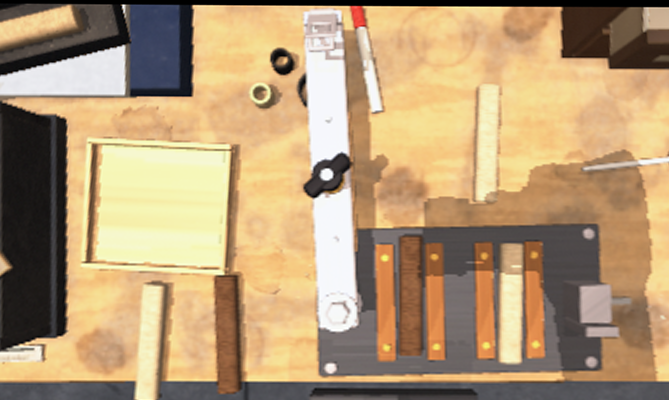

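View pics/rect2.png

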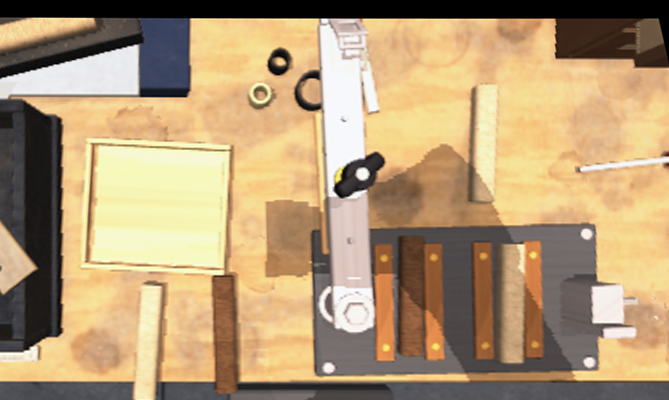

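```bash
cat > seg.py <<'E'
from h import *
def rect(im,roi,mask,x1=0.75,y1=0.42,s=1000):
    u0,v0,u1,v1=roi; m=np.zeros(im.shape[:2],np.uint8); m[v0:v1,u0:u1]=mask[v0:v1,u0:u1]
    m=cv2.morphologyEx(m,cv2.MORPH_OPEN,np.ones((3,3)))
    cs=cv2.findContours(m,cv2.RETR_EXTERNAL,cv2.CHAIN_APPROX_NONE)[0]
    if not cs: return None
    k=max(cs,key=cv2.contourArea); (u,v),wh,a=cv2.minAreaRect(k)
    b=cv2.boxPoints(((u,v),wh,a)); e=max([b[1]-b[0],b[2]-b[1]],key=np.linalg.norm)
    yaw=np.degrees(np.arctan2(-e[0],-e[1])); yaw=(yaw+90)%180-90
    return np.round([x1-v/s,y1-u/s,yaw,*sorted(wh)],4)   # yaw of long axis from world x
E
python3 - <<'E'
from seg import *
for n in('w1','w2'):
    c=load(n)
    for z,items in ((.018,{'s1':(368,235,402,370,'o'),'s2':(420,235,452,368,'o'),'s3':(468,232,500,366,'o'),'s4':(520,232,552,364,'o')}),
      (.0215,{'cur1':(394,225,428,365,'d')}),(.0095,{'fr_dark':(205,265,250,398,'d')}),(.03,{'light_in':(494,235,528,370,'l')}),(.016,{'fr_l':(130,275,175,400,'l'),'fr_far':(468,70,510,215,'l')}),(.02,{'tray':(72,125,250,285,'l')})):
        im=topdown(c,z,.35,.75,-.25,.42); hsv=cv2.cvtColor(im,cv2.COLOR_RGB2HSV).astype(int); H,S,V=hsv[...,0],hsv[...,1],hsv[...,2]
        M={'o':(H<16)&(S>130)&(V>95),'d':(V<130)&(S>85),'l':(S<115)&(V>150) if 0 else (H>16)&(H<32)&(V>205)&(S<125)}
        for k,(a,b,d,e,t) in items.items(): print(n,k,rect(im,(a,b,d,e),M[t].astype(np.uint8)*255))
im=topdown(load('w1'),.02,.35,.75,-.25,.42);hsv=cv2.cvtColor(im,cv2.COLOR_RGB2HSV)
for p in((153,330),(190,330),(488,150),(460,150),(511,320),(511,265),(160,200),(410,300),(385,300),(225,330)):print(p,hsv[p[1],p[0]])
E
```

```text
w1 s1 [4.470000e-01 3.470000e-02 1.060900e+00 1.797840e+01 1.162579e+02]
w1 s2 [ 4.489000e-01 -1.500000e-02  1.145800e+00  1.751650e+01  1.162168e+02]
w1 s3 [ 4.499000e-01 -6.440000e-02  1.507400e+00  1.791490e+01  1.161703e+02]
w1 s4 [ 4.509000e-01 -1.144000e-01  1.432100e+00  1.784440e+01  1.161137e+02]
w1 cur1 [4.905e-01 4.500e-03 0.000e+00 1.100e+01 4.700e+01]
w1 fr_dark [  0.4152   0.1889   3.6914  15.6127 118.7209]
w1 light_in [ 4.33900e-01 -8.79000e-02 -9.87700e-01  2.06349e+01  8.79525e+01]
w1 fr_l [  0.409    0.2768  -4.2364  26.7046 116.9758]
w1 fr_far [ 6.15e-01 -6.85e-02  0.00e+00  4.10e+01  1.30e+02]
w1 tray [  0.543    0.2585  86.9606 127.5548 131.2311]
w2 s1 [4.479000e-01 3.580000e-02 1.273000e+00 1.804000e+01 1.162824e+02]
w2 s2 [ 4.485e-01 -1.200e-02  0.000e+00  2.400e+01  1.170e+02]
w2 s3 [ 4.495000e-01 -6.390000e-02  1.218900e+00  1.820860e+01  1.153994e+02]
w2 s4 [ 4.51e-01 -1.14e-01  0.00e+00  1.80e+01  1.16e+02]
w2 cur1 [ 4.554000e-01  8.600000e-03 -6.296000e-01  2.756980e+01  1.170808e+02]
w2 fr_dark [  0.4099   0.1874   4.8991  12.2693 106.1252]
w2 light_in [ 0.4925 -0.0945  0.      7.     27.    ]
w2 fr_l [  0.41    0.275   0.     30.    118.   ]
w2 fr_far [ 6.08e-01 -6.85e-02  0.00e+00  4.10e+01  1.44e+02]
w2 tray [  0.5441   0.2605  86.6335 116.7981 135.413 ]
(153, 330) [ 25  65 246]
(190, 330) [ 16 106 234]
(488, 150) [ 28  53 246]
(460, 150) [ 18 114 246]
(511, 320) [ 28  54 246]
(511, 265) [ 20  86 223]
(160, 200) [ 27  81 246]
(410, 300) [ 12 148 138]
(385, 300) [ 12 170 216]
(225, 330) [ 12 145 142]
```

```bash
cat >> seg.py <<'E'
def masks(im):
    hsv=cv2.cvtColor(im,cv2.COLOR_RGB2HSV).astype(int); H,S,V=hsv[...,0],hsv[...,1],hsv[...,2]
    return {'l':((H>=22)&(H<34)&(S<105)&(V>110)).astype(np.uint8)*255,'d':((S>95)&(V<175)&(V>40)&(H<15)).astype(np.uint8)*255,
            'o':((H<16)&(S>130)&(V>95)).astype(np.uint8)*255}
ROI={'s1':(365,235,402,372,'o'),'s3':(466,232,500,368,'o'),'cur_d':(394,225,426,365,'d'),'fr_d':(205,260,250,398,'d'),'cur_l':(496,232,526,372,'l'),'fr_l':(130,265,175,400,'l'),'fr_far':(462,70,512,215,'l'),'tray':(72,125,250,285,'l')}
def two(n1,n2,rois=ROI):
    for k,(a,b,d,e,t) in rois.items():
        o={}
        for n in(n1,n2):
            for z in(0.,.02,.04):
                im=topdown(load(n),z,.35,.75,-.25,.42); o[n,z]=rect(im,(a,b,d,e),masks(im)[t])
        g=[o[n1,z][1]-o[n2,z][1] for z in(0.,.04)]
        print(k,o[n1,.02],o[n2,.02],'z',round(.04*g[0]/(g[0]-g[1]),4) if g[0]!=g[1] else None)
E
python3 -c "
from seg import *
two('w1','w2')
c1,c2=load('w1'),load('w2')
cv2.imwrite('pics/k.png',np.hstack([cv2.resize(c['image'][y:y+110,x:x+140],None,fx=2.8,fy=2.8,interpolation=cv2.INTER_CUBIC) for c,x,y in((c1,200,0),(c2,330,0))])[:,:,::-1])
"
python3 - <<'E'
from h import *
c1,c2=load('w1'),load('w2')
# rect pixel -> original pixel, knob centre, pivot bolt, hasp hinge-ish, bin corner
for n,u,v in(('pivot',(338,312),(353,311)),('knob',(327,174),(362,174)),('bincornertop',(66,118),(62,117)),('binnear',(64,333),(60,341)),('restpost',(595,299),(606,303))):
    P=lambda p:[.75-p[1]/1000,.42-p[0]/1000,.02]
    print(n,*tri(c1,px(c1,P(u)),c2,px(c2,P(v))))
E
```

```text
s1 [4.475000e-01 3.470000e-02 1.363900e+00 1.787590e+01 1.153721e+02] [4.479000e-01 3.660000e-02 1.101700e+00 1.824660e+01 1.162093e+02] z 0.0143
s3 [ 4.500000e-01 -6.440000e-02  9.094000e-01  1.807710e+01  1.160965e+02] [ 4.495000e-01 -6.290000e-02  1.218900e+00  1.818740e+01  1.153782e+02] z 0.0121
cur_d [4.545e-01 1.000e-02 0.000e+00 2.200e+01 1.190e+02] [4.545e-01 8.500e-03 0.000e+00 2.700e+01 1.190e+02] z 0.05
fr_d [  0.4164   0.1905   1.9415  28.4413 118.8978] [  0.4164   0.1942   2.0096  25.3879 119.1021] z 0.0064
pivot [0.44580752 0.07921174 0.06846421] 0.001351768026680133
knob [0.56585378 0.08523892 0.12125605] 0.00046104698544001475
bincornertop [0.63567255 0.36251988 0.00439674] 0.0011671442692508186
binnear [0.41112897 0.36212691 0.01046541] 0.0081492499980342
restpost [ 0.45340636 -0.16164803  0.0534347 ] 0.0034528129898255175Traceback (most recent call last):
  File "<string>", line 3, in <module>
    two('w1','w2')
    ~~~^^^^^^^^^^^
  File "seg.py", line 22, in two
    g=[o[n1,z][1]-o[n2,z][1] for z in(0.,.04)]
                  ~~~~~~~^^^
TypeError: 'NoneType' object is not subscriptable
```

```bash
sed -i 's/^        g=\[/        if any(q is None for q in o.values()): print(k,o[n1,.02],o[n2,.02]); continue\n        g=[/' seg.py; python3 -c "
from seg import *
two('w1','w2',{k:v for k,v in ROI.items() if k[-1] in 'lry'})
c1,c2=load('w1'),load('w2')
cv2.imwrite('pics/k.png',np.hstack([cv2.resize(c['image'][y:y+130,x:x+140],None,fx=2.8,fy=2.8,interpolation=cv2.INTER_CUBIC) for c,x,y in((c1,200,0),(c2,300,0))])[:,:,::-1])
im=topdown(c2,.03,.35,.75,-.25,.42);hsv=cv2.cvtColor(im,cv2.COLOR_RGB2HSV)
for p in((511,320),(511,265),(500,320)):print(p,hsv[p[1],p[0]])
"
```

```text
cur_l [ 0.4319 -0.0904 -1.1017 17.516  87.9837] [ 0.4865 -0.101   0.      4.     15.    ]
fr_l [  0.4076   0.2733  -4.6669  17.7573 114.334 ] [  0.4076   0.2739  -4.514   17.0784 114.3022] z 0.0164
fr_far [ 6.079000e-01 -6.700000e-02 -1.909100e+00  1.725710e+01  1.161022e+02] [ 6.16600e-01 -6.64000e-02 -2.04540e+00  1.74175e+01  9.72951e+01] z 0.0175
tray [  0.5445   0.2582  86.8202 116.8199 129.8553] [  0.5441   0.2601  87.1844 117.0389 133.3634] z 0.0128
(511, 320) [ 16  97 212]
(511, 265) [ 16 100 219]
(500, 320) [ 16 104 181]
```

View pics/k.png

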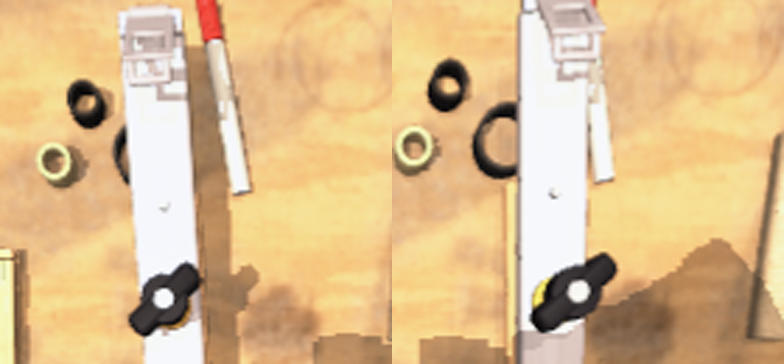

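```bash
python3 -m crank '[[[2,192,150,-1.3,-0.08],[2,192,150,-1.3,-0.08],[2,192,150,-1.3,-0.08],[2,192,150,-1.3,-0.08],[2,192,150,-1.3,-0.08],[2,192,310,-1.3,-0.08],[2,192,310,-1.3,-0.08],[2,192,310,-1.3,-0.08],[2,192,310,-1.3,-0.08],[2,192,310,-1.3,-0.08]]]' 25; python3 -c "
from h import *
s=r.read_state();print(s['ee_pos'],R.from_quat(s['eef_rot']).as_matrix()[:2,0])
c=snap('wrist','w3');cv2.imwrite('pics/w3b.png',c['image'][:,:,::-1])"
```

```text
time: 3.9
ee_pos: [0.4526, 0.0085, 0.0823]
eef_rot: [1.0, 0.009, -0.001, -0.0]
ft_force: [0.9, -0.8, 0.8]
width: 0.0403
grip_force: 0.0
[0.45261375 0.00853165 0.08229091] [0.99984429 0.01748094]
```

View pics/w3b.png

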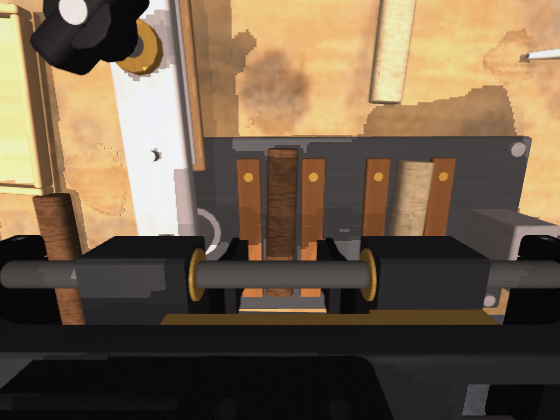

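```bash
python3 -m crank '[[[0,0,40,0,-0.15],[0,0,61,0,-0.15],[0,0,62,0,-0.15],[0,0,62,0,-1],[0,0,62,0,-1],[0,0,62,0,-1],[0,0,62,0,-1],[0,0,62,0,-1]]]' 25;  python3 -m crank '[[[0,0,0,0,-1],[0,0,-10,0,-1],[0,0,-20,0,-1],[0,0,-50,0,-1],[0,0,-100,0,-1],[0,0,-120,0,-1],[0,0,-120,0,-1]]]'; python3 -c "
from h import *
c=snap('wrist','w4')"
```

```text
time: 4.75
ee_pos: [0.4548, 0.0097, 0.0225]
eef_rot: [1.0, 0.01, 0.002, 0.0]
ft_force: [-1.9, -0.5, 10.2]
width: 0.0227
grip_force: 24.9
time: 5.45
ee_pos: [0.4554, 0.0101, 0.1447]
eef_rot: [1.0, 0.01, 0.003, 0.001]
ft_force: [0.4, -0.3, -0.5]
width: 0.023
grip_force: 24.8
```

```bash
cat >> h.py <<'E'
def go(x,y,z,yaw):
    """print shift in tool axes and turn (deg, mod 180 choices) to reach world pose; yaw = world heading of tool x"""
    s=r.read_state(); M=R.from_quat(s['eef_rot']).as_matrix(); y0=np.degrees(np.arctan2(M[1,0],M[0,0]))
    t=(y0-yaw+90)%180-90
    print('shift',fwd([x,y,z]),'turn',round(t,1),'or',round(t-180*np.sign(t),1),'j7',round(s['joint_positions'][6],2),'yaw',round(y0,1))
E
python3 -c "
from h import *
go(.567,.258,.12,87);go(.521,.260,.12,87);s=r.read_state();print(s['joint_positions'].round(2),s['ee_pos'])"
```

```text
shift [ 117.6 -245.9   22.8] turn -85.9 or 94.1 j7 -1.7 yaw 1.1
shift [  71.6 -248.8   22.6] turn -85.9 or 94.1 j7 -1.7 yaw 1.1
[ 0.47  0.06 -0.6   1.97  0.04  1.12 -1.7 ] [0.45421735 0.00986734 0.14255255]
```

```bash
python3 -m crank '[[[0,0,-50,0,-1],[0,-40,-60,0,-1],[40,-90,-60,-9,-1],[70,-140,-60,-17,-1],[90,-190,-60,-26,-1],[105,-220,-60,-34,-1],[117.6,-246,-60,-43,-1],[117.6,-246,-60,-51,-1],[117.6,-246,-30,-60,-1],[117.6,-246,0,-68,-1],[117.6,-246,23,-77,-1],[117.6,-246,40,-86,-1],[117.6,-246,60,-86,-1],[117.6,-246,60,-86,-1]]]' 25; python3 -c "
from h import *
go(.567,.258,.018,87);s=r.read_state();print(s['joint_positions'].round(2))
c=snap('wrist','w5');snap('side','s5');snap('top','t5');cv2.imwrite('pics/w5b.png',c['image'][:,:,::-1])"
```

```text
time: 6.9
ee_pos: [0.5638, 0.257, 0.0768]
eef_rot: [0.724, 0.689, -0.003, -0.001]
ft_force: [-0.7, -0.4, 0.0]
width: 0.0231
grip_force: 24.9
shift [ 1.3  3.5 58.8] turn 0.2 or -179.8 j7 -0.88 yaw 87.2
[ 0.15  0.61 -0.88  1.6   0.49  1.18 -0.88]
```

View pics/w5b.png

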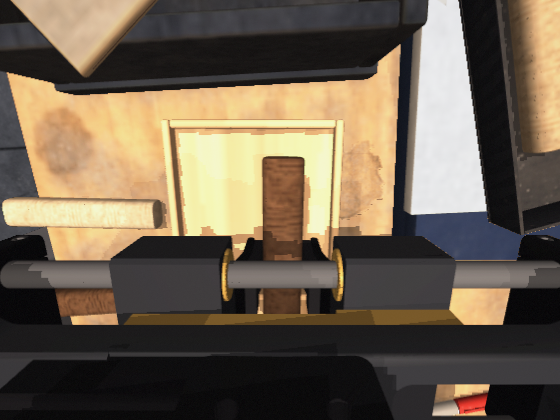

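```bash
python3 -m crank '[[[1,3,30,0,-1],[1,3,50,0,-1],[1,3,56,0,-1],[1,3,59,0,-1],[1,3,59,0,-1],[1,3,59,0,-0.4],[1,3,59,0,-0.3],[1,3,59,0,-0.3]]]'; python3 -m crank '[[[0,0,-10,0,-0.3],[0,0,-50,0,-0.3],[0,0,-100,0,-0.3],[0,0,-150,0,0],[0,0,-150,0,0]]]';python3 -c "
from h import *
go(.4475,-.0895,.15,1.3);s=r.read_state()
c=snap('wrist','w6')"
```

```text
time: 7.85
ee_pos: [0.5693, 0.2591, 0.0222]
eef_rot: [0.725, 0.689, 0.0, 0.0]
ft_force: [-0.3, -0.1, 0.2]
width: 0.0294
grip_force: 0.0
time: 8.35
ee_pos: [0.5713, 0.2615, 0.1799]
eef_rot: [0.724, 0.689, 0.005, 0.002]
ft_force: [0.3, 0.7, 0.3]
width: 0.0391
grip_force: 0.0
shift [-356.9 -106.5   27. ] turn 85.9 or -94.1 j7 -0.83 yaw 87.2
```

```bash
python3 -m crank '[[[0,0,-10,0,-0.1],[-50,-20,-10,9,-0.1],[-100,-40,-10,17,-0.1],[-150,-55,-10,26,-0.1],[-200,-70,-10,34,-0.1],[-250,-85,-10,43,-0.1],[-300,-100,-10,51,-0.1],[-357,-106.5,-10,60,-0.1],[-357,-106.5,0,69,-0.1],[-357,-106.5,20,77,-0.1],[-357,-106.5,60,86,-0.1],[-357,-106.5,90,86,-0.1],[-357,-106.5,90,86,-0.1],[-357,-106.5,90,86,-0.1],[-357,-106.5,90,86,-0.1]]]' 25; python3 -c "
from h import *
c=snap('wrist','w7');go(.4475,-.0895,.020,1.3)
cv2.imwrite('pics/w7b.png',c['image'][:,:,::-1])"
```

```text
time: 9.9
ee_pos: [0.4457, -0.0923, 0.0831]
eef_rot: [1.0, 0.01, 0.001, 0.0]
ft_force: [0.5, 0.0, -0.1]
width: 0.039
grip_force: 0.0
shift [ 1.6 -2.9 63.2] turn -0.1 or 179.9 j7 -1.54 yaw 1.2
```

View pics/w7b.png

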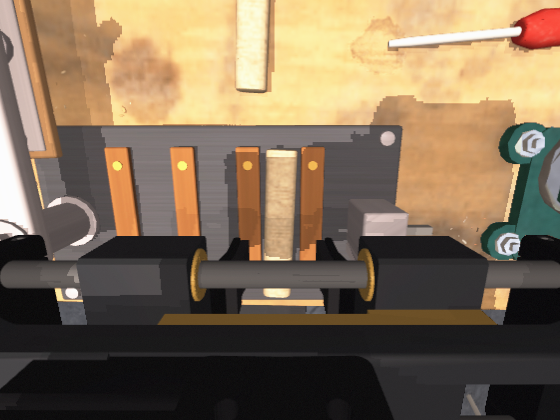

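```bash
python3 -m crank '[[[1,-1,40,0,-0.15],[1,-1,61,0,-0.15],[1,-1,63,0,-0.15],[1,-1,63,0,-0.15],[1,-1,63,0,-1],[1,-1,63,0,-1],[1,-1,63,0,-1],[1,-1,63,0,-1]]]' 25;  python3 -m crank '[[[0,0,0,0,-1],[0,0,-10,0,-1],[0,0,-20,0,-1],[0,0,-50,0,-1],[0,0,-100,0,-1],[0,0,-150,0,-1],[0,0,-180,0,-1],[0,0,-180,0,-1],[0,0,-180,0,-1],[0,0,-180,0,-1]]]'; python3 -c "
from h import *
go(.521,.260,.10,87)
c=snap('wrist','w8')"
```

```text
time: 10.75
ee_pos: [0.4461, -0.0914, 0.0192]
eef_rot: [1.0, 0.01, 0.0, 0.0]
ft_force: [-1.7, -0.1, 7.2]
width: 0.0226
grip_force: 24.8
time: 11.75
ee_pos: [0.445, -0.0911, 0.1976]
eef_rot: [1.0, 0.01, -0.001, -0.0]
ft_force: [-0.1, 0.0, -0.4]
width: 0.0225
grip_force: 24.8
shift [  83.1 -349.4   97.6] turn -85.9 or 94.1 j7 -1.44 yaw 1.1
```

```bash
python3 -m crank '[[[20,-50,0,-9,-1],[30,-100,0,-17,-1],[40,-150,0,-26,-1],[50,-200,0,-34,-1],[60,-250,0,-43,-1],[70,-300,0,-51,-1],[83,-349,0,-60,-1],[83,-349,30,-69,-1],[83,-349,60,-77,-1],[83,-349,98,-86,-1],[83,-349,125,-86,-1],[83,-349,125,-86,-1],[83,-349,125,-86,-1],[83,-349,125,-86,-1]]]' 25; python3 -c "
from h import *
go(.521,.260,.0145,87)
c=snap('wrist','w9');cv2.imwrite('pics/w9b.png',c['image'][:,:,::-1])"
```

```text
time: 13.2
ee_pos: [0.5224, 0.2601, 0.075]
eef_rot: [0.725, 0.689, 0.001, 0.0]
ft_force: [-0.8, -0.3, 0.2]
width: 0.0231
grip_force: 24.8
shift [-0.2 -1.4 60.5] turn 0.1 or -179.9 j7 -0.97 yaw 87.1
```

View pics/w9b.png

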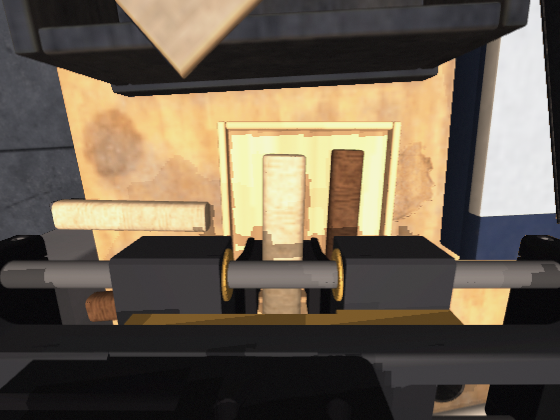

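```bash
python3 -m crank '[[[0,-1,30,0,-1],[0,-1,50,0,-1],[0,-1,57,0,-1],[0,-1,60,0,-1],[0,-1,60,0,-1],[0,-1,60,0,-0.4],[0,-1,60,0,-0.3],[0,-1,60,0,-0.3]]]'; python3 -m crank '[[[0,0,-10,0,-0.3],[0,0,-50,0,-0.3],[0,0,-100,0,-0.3],[0,0,-150,0,0],[0,0,-150,0,0],[0,0,-150,0,0]]]';python3 -c "
from h import *
a,b=load('w1'),load('s1')
print(tri(a,[[115.5,199.5]],b,[[320,290]]),tri(a,[[104,73]],b,[[226,283]]))
c=snap('wrist','w10');cv2.imwrite('pics/w10b.png',c['image'][:,:,::-1])
go(.4495,-.0393,.15,1.3)
"
```

```text
time: 14.05
ee_pos: [0.5212, 0.2595, 0.0141]
eef_rot: [0.725, 0.689, 0.0, 0.0]
ft_force: [0.1, -0.0, 0.5]
width: 0.0295
grip_force: 0.0
time: 14.65
ee_pos: [0.5213, 0.2597, 0.1652]
eef_rot: [0.725, 0.689, 0.001, 0.001]
ft_force: [-1.1, -0.3, -1.3]
width: 0.042
grip_force: 0.0
(array([0.41476717, 0.34803893, 0.07092187]), np.float64(0.00042347038445766054)) (array([0.63072235, 0.34338564, 0.06026203]), np.float64(0.011297732373912264))
shift [-301.6  -56.2   13.9] turn 85.8 or -94.2 j7 -0.91 yaw 87.1
```

```bash
python3 -m crank '[[[0,0,-50,9,0],[-35,-30,-100,17,0],[-35,-60,-150,26,0],[-35,-88,-200,34,0],[-35,-88,-210,43,0],[-35,-88,-210,51,0],[-35,-88,-210,60,0],[-35,-88,-210,69,0],[-35,-88,-210,77,0],[-35,-88,-210,86,0],[-35,-88,-210,86,0],[-35,-88,-210,86,0],[-35,-88,-210,86,0]]]' 25; python3 -c "
from seg import *
c=snap('wrist','w11');snap('top','t11');go(.4475,-.0895,.020,1.3)
print(px(c,[[.35,.19,.01],[.35,.27,.01],[.66,-.07,.01]]))
for k in('fr_d','fr_l','fr_far'):
    for n in('w11',):
        a,b,d,e,t=ROI[k]; z={'fr_d':.0095}.get(k,.017)
        im=topdown(load(n),z,.3,.75,-.25,.42); print(k,rect(im,(a-15,b-15,d+15,e+30),masks(im)[t]))
im=topdown(c,.0095,.3,.75,-.25,.42);cv2.imwrite('pics/r11.png',im[:,:,::-1])
"
```

```text
time: 16.0
ee_pos: [0.4311, 0.2288, 0.3731]
eef_rot: [1.0, 0.012, -0.0, 0.0]
ft_force: [-0.2, 0.4, 0.0]
width: 0.0435
grip_force: 0.0
shift [  9.5 318.6 353.4] turn -0.0 or 180.0 j7 -2.16 yaw 1.3
[[302.02197353 221.28184786]
 [258.94324554 220.32073459]
 [471.67542486  39.12678961]]
fr_d [  0.4148   0.1947   1.9415  24.6977 122.0993]
fr_l [  0.4064   0.2744  -4.3987  17.947  117.499 ]
fr_far [ 6.075000e-01 -6.760000e-02 -2.202600e+00  1.779450e+01  1.172979e+02]
```

View pics/r11.png

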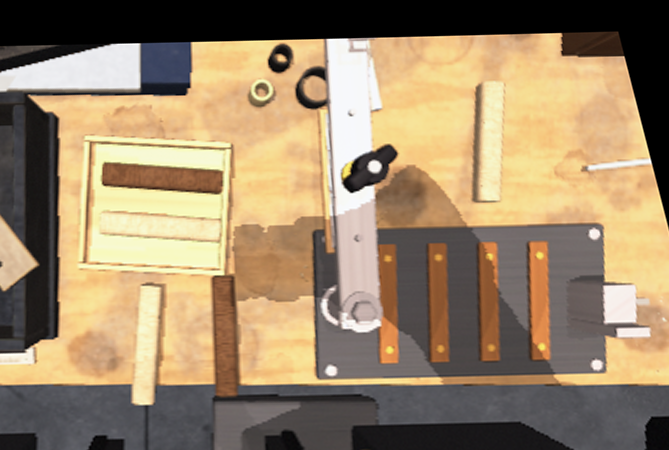

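```bash
python3 -m crank '[[[-17,34,50,-0.6,-0.1],[-17,34,100,-0.6,-0.1],[-17,34,150,-0.6,-0.1],[-17,34,200,-0.6,-0.1],[-17,34,250,-0.6,-0.1],[-17,34,290,-0.6,-0.1],[-17,34,300,-0.6,-0.1],[-17,34,300,-0.6,-0.1],[-17,34,300,-0.6,-0.1],[-17,34,300,-0.6,-0.1]]]' 25; python3 -c "
from h import *
go(.4148,.1945,.009,1.9)
c=snap('wrist','w12')"
```

```text
time: 17.1
ee_pos: [0.4165, 0.1951, 0.0758]
eef_rot: [1.0, 0.015, 0.002, -0.0]
ft_force: [0.2, 0.3, 0.7]
width: 0.0392
grip_force: 0.0
shift [-2.   0.6 66.8] turn -0.2 or 179.8 j7 -2.28 yaw 1.7
```

```bash
python3 -m crank '[[[-2,0,40,0,-0.15],[-2,0,60,0,-0.15],[-2,0,66,0,-0.15],[-2,0,66,0,-0.15],[-2,0,66,0,-1],[-2,0,66,0,-1],[-2,0,66,0,-1],[-2,0,66,0,-1]]]' 25; python3 -c "
from h import *
print(r.read_state()['ee_pos'])"; python3 -m crank '[[[0,0,0,0,-1],[0,0,-10,0,-1],[0,0,-20,0,-1],[0,0,-50,0,-1],[0,0,-100,0,-1],[0,0,-150,0,-1],[0,0,-180,0,-1],[0,0,-180,0,-1],[0,0,-180,0,-1],[0,0,-180,0,-1]]]'; python3 -c "
from h import *
go(.4483,.0107,.10,1.3)
c=snap('wrist','w13')"
```

```text
time: 17.95
ee_pos: [0.4137, 0.1947, 0.0085]
eef_rot: [1.0, 0.015, 0.001, 0.0]
ft_force: [-1.2, -1.0, 7.4]
width: 0.0227
grip_force: 25.0
[0.41367077 0.19467133 0.00852444]
time: 18.95
ee_pos: [0.4122, 0.1942, 0.1867]
eef_rot: [1.0, 0.015, -0.001, 0.0]
ft_force: [0.2, 0.6, -1.3]
width: 0.0227
grip_force: 25.0
shift [ 30.6 184.4  86.7] turn 0.4 or -179.6 j7 -2.11 yaw 1.7
```

```bash
python3 -m crank '[[[8,50,0,0.4,-1],[16,100,0,0.4,-1],[24,150,0,0.4,-1],[30,184,30,0.4,-1],[30,184,70,0.4,-1],[30,184,110,0.4,-1],[30,184,130,0.4,-1],[30,184,130,0.4,-1],[30,184,130,0.4,-1],[30,184,130,0.4,-1]]]' 25; python3 -c "
from h import *
c=snap('wrist','w14');cv2.imwrite('pics/w14.png',c['image'][:,:,::-1])
go(.4473,.0107,.021,1.3)"
```

```text
time: 20.0
ee_pos: [0.4492, 0.0117, 0.0586]
eef_rot: [1.0, 0.012, 0.001, 0.0]
ft_force: [0.3, -0.0, 0.0]
width: 0.0224
grip_force: 25.0
shift [-2.1  0.8 37.7] turn 0.0 or -180.0 j7 -1.84 yaw 1.3
```

View pics/w14.png

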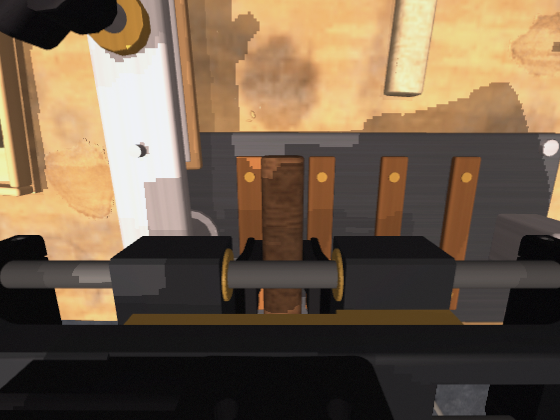

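```bash
python3 -m crank '[[[-2,0,20,0,-1],[-2,0,32,0,-1],[-2,0,36,0,-1],[-2,0,38,0,-1],[-2,0,38,0,-1],[-2,0,38,0,-0.4],[-2,0,38,0,-0.3],[-2,0,38,0,-0.3]]]'; python3 -m crank '[[[0,0,-10,0,-0.3],[0,0,-50,0,-0.3],[0,0,-100,0,-0.3],[0,0,-150,0,0],[0,0,-180,0,0],[0,0,-180,0,0],[0,0,-180,0,0]]]';python3 -c "
from seg import *
c=snap('wrist','w15')
for k in('fr_l','fr_far','cur_d'):
    a,b,d,e,t=ROI[k]; im=topdown(c,.03 if k=='cur_d' else .017,.3,.75,-.25,.42); print(k,rect(im,(a-15*(k!='cur_d'),b-15,d+15*(k!='cur_d'),e+10),masks(im)[t]))
go(.6076,-.0675,.15,-2.1)
"
```

```text
time: 20.85
ee_pos: [0.4467, 0.0114, 0.0198]
eef_rot: [1.0, 0.012, 0.0, 0.0]
ft_force: [0.1, -0.1, -0.5]
width: 0.0296
grip_force: 0.0
time: 21.55
ee_pos: [0.4466, 0.0114, 0.2002]
eef_rot: [1.0, 0.012, 0.001, 0.0]
ft_force: [0.6, 0.3, -0.6]
width: 0.0428
grip_force: 0.0
fr_l [  0.4119   0.2735  -4.3987  17.0266 104.9208]
fr_far [ 6.021000e-01 -6.770000e-02 -1.735700e+00  1.696190e+01  1.063754e+02]
cur_d [4.48000e-01 1.14000e-02 1.54820e+00 2.18569e+01 1.16498e+02]
shift [159.7  82.7  49.2] turn 3.4 or -176.6 j7 -1.65 yaw 1.3
```

```bash
python3 -m crank '[[[45,24,0,3.4,-0.1],[90,48,0,3.4,-0.1],[135,70,0,3.4,-0.1],[160,83,30,3.4,-0.1],[160,83,70,3.4,-0.1],[160,83,110,3.4,-0.1],[160,83,120,3.4,-0.1],[160,83,120,3.4,-0.1],[160,83,120,3.4,-0.1],[160,83,120,3.4,-0.1]]]' 25; python3 -c "
from seg import *
c=snap('wrist','w16');go(.6076,-.0675,.009,-2.1)
im=topdown(c,.017,.4,.8,-.25,.3);print(rect(im,(320,60,410,260),masks(im)['l'],x1=.8,y1=.3))"
```

```text
time: 22.6
ee_pos: [0.6095, -0.0678, 0.0818]
eef_rot: [1.0, -0.018, 0.002, 0.0]
ft_force: [-0.8, 0.6, -0.4]
width: 0.0393
grip_force: 0.0
shift [-2.  -0.4 72.6] turn 0.0 or -180.0 j7 -1.87 yaw -2.1
[ 6.83800e-01 -4.26000e-02  8.72073e+01  2.77719e+01  4.51414e+01]
```

```bash
python3 -m crank '[[[-2,0,40,0,-0.15],[-2,0,66,0,-0.15],[-2,0,72,0,-0.15],[-2,0,72,0,-0.15],[-2,0,72,0,-1],[-2,0,72,0,-1],[-2,0,72,0,-1],[-2,0,72,0,-1]]]' 25; python3 -m crank '[[[0,0,0,0,-1],[0,0,-10,0,-1],[0,0,-20,0,-1],[0,0,-50,0,-1],[0,0,-100,0,-1],[0,0,-120,0,-1],[0,0,-120,0,-1],[0,0,-120,0,-1],[0,0,-120,0,-1]]]'; python3 -c "
from h import *
go(.4507,-.0893,.10,1.3)
c=snap('wrist','w17')"
```

```text
time: 23.45
ee_pos: [0.6072, -0.0679, 0.009]
eef_rot: [1.0, -0.018, 0.001, 0.0]
ft_force: [-2.0, -0.8, 7.2]
width: 0.0226
grip_force: 25.0
time: 24.35
ee_pos: [0.6056, -0.0679, 0.1266]
eef_rot: [1.0, -0.018, -0.001, 0.0]
ft_force: [-0.1, 0.7, 0.0]
width: 0.0227
grip_force: 25.0
shift [-154.    27.    26.9] turn -3.4 or 176.6 j7 -1.84 yaw -2.1
```

```bash
python3 -m crank '[[[-50,10,0,-3.4,-1],[-100,18,0,-3.4,-1],[-150,27,0,-3.4,-1],[-154,27,40,-3.4,-1],[-154,27,67,-3.4,-1],[-154,27,67,-3.4,-1],[-154,27,67,-3.4,-1],[-154,27,67,-3.4,-1]]]' 25; python3 -c "
from h import *
c=snap('wrist','w18');go(.4503,-.0893,.021,1.3)"
```

```text
time: 25.2
ee_pos: [0.4524, -0.0887, 0.0615]
eef_rot: [1.0, 0.012, 0.001, -0.0]
ft_force: [-1.0, 0.1, 1.1]
width: 0.0232
grip_force: 25.0
shift [-2.3  0.5 40.5] turn 0.1 or -179.9 j7 -1.65 yaw 1.4
```

```bash
python3 -m crank '[[[-2,0,20,0,-1],[-2,0,34,0,-1],[-2,0,38,0,-1],[-2,0,40,0,-1],[-2,0,40,0,-1],[-2,0,40,0,-0.4],[-2,0,40,0,-0.3],[-2,0,40,0,-0.3]]]'; python3 -m crank '[[[0,0,-10,0,-0.3],[0,0,-50,0,-0.3],[0,0,-100,0,-0.3],[0,-30,-150,0,0],[0,-60,-180,0,0],[0,-60,-180,0,0],[0,-60,-180,0,0]]]';python3 -c "
from seg import *
c=snap('wrist','w19')
for k in('s1','s3','cur_d','cur_l'):
    a,b,d,e,t=ROI[k]; im=topdown(c,.018 if k[0]=='s' else .03,.3,.75,-.25,.42); print(k,rect(im,(a,b-15,d,e+10),masks(im)[t]))
go(.407,.2744,.2,-4.5)
"
```

```text
time: 26.05
ee_pos: [0.4496, -0.0893, 0.0207]
eef_rot: [1.0, 0.012, 0.0, 0.0]
ft_force: [-0.8, 0.7, 0.2]
width: 0.0294
grip_force: 0.0
time: 26.75
ee_pos: [0.4484, -0.0289, 0.2015]
eef_rot: [1.0, 0.012, 0.001, 0.001]
ft_force: [-0.5, -1.5, -0.0]
width: 0.0431
grip_force: 0.0
s1 [4.471000e-01 3.380000e-02 1.169200e+00 1.826150e+01 1.160779e+02]
s3 [ 4.491000e-01 -6.520000e-02  1.259000e+00  1.762210e+01  1.161478e+02]
cur_d [4.48000e-01 1.18000e-02 5.90700e-01 2.53595e+01 1.16200e+02]
cur_l [ 0.435  -0.0895  0.     15.     22.    ]
shift [-3.37e+01 -3.05e+02  1.00e-01] turn 5.8 or -174.2 j7 -1.56 yaw 1.3
```

```bash
python3 -m crank '[[[-5,-50,-30,0,-0.1],[-10,-100,-60,1,-0.1],[-15,-150,-90,2,-0.1],[-20,-200,-120,3,-0.1],[-20,-240,-150,4,-0.1],[-20,-270,-160,5.8,-0.1],[-20,-270,-160,5.8,-0.1],[-20,-270,-160,5.8,-0.1],[-20,-270,-160,5.8,-0.1]]]' 25; python3 -c "
from seg import *
c=snap('wrist','w20')
for k in('s1','s3','cur_d','cur_l','fr_l'):
    a,b,d,e,t=ROI[k]; im=topdown(c,.018 if k[0]=='s' else .018 if k=='fr_l' else .03,.3,.75,-.25,.42); print(k,rect(im,(a,b-15,d,e+10),masks(im)[t]))
go(.407,.2744,.08,-4.5)
"
```

```text
time: 27.7
ee_pos: [0.4218, 0.2393, 0.3592]
eef_rot: [0.999, -0.039, -0.001, -0.0]
ft_force: [0.3, -0.0, 0.2]
width: 0.0391
grip_force: 0.0
s1 [4.470000e-01 3.600000e-02 1.414400e+00 1.792050e+01 1.162855e+02]
s3 [ 4.491000e-01 -6.360000e-02  1.621200e+00  1.828510e+01  1.162365e+02]
cur_d [4.475e-01 1.050e-02 0.000e+00 3.100e+01 1.170e+02]
cur_l [ 4.64400e-01 -8.68000e-02  1.21890e+00  1.77619e+01  8.91288e+01]
fr_l [  0.4062   0.2742  -4.3987  17.6402 117.499 ]
shift [-17.1 -34.7 279.2] turn -0.0 or 180.0 j7 -2.34 yaw -4.5
```

```bash
python3 -m crank '[[[-16,-34,50,0,-0.15],[-16,-34,100,0,-0.15],[-16,-34,150,0,-0.15],[-16,-34,200,0,-0.15],[-16,-34,250,0,-0.15],[-16,-34,280,0,-0.15],[-16,-34,290,0,-0.15],[-16,-34,290,0,-0.15],[-16,-34,290,0,-0.15],[-16,-34,290,0,-0.15]]]' 25; python3 -c "
from seg import *
snap('wrist','w21');go(.4063,.2744,.010,-4.5)
"
```

```text
time: 28.75
ee_pos: [0.4094, 0.2749, 0.0716]
eef_rot: [0.999, -0.04, 0.001, -0.0]
ft_force: [-0.2, 0.4, -0.5]
width: 0.0368
grip_force: 0.0
shift [-3.1  0.9 61.6] turn -0.0 or 180.0 j7 -2.59 yaw -4.5
```

```bash
python3 -m crank '[[[0,0,-50,0,-0.15],[0,0,-100,-8.5,-0.15],[0,0,-150,-17,-0.15],[0,0,-200,-25.5,-0.15],[0,0,-200,-34,-0.15],[0,0,-200,-42.5,-0.15],[0,0,-200,-51,-0.15],[0,0,-200,-59.5,-0.15],[0,0,-200,-68,-0.15],[0,0,-200,-76.5,-0.15],[0,0,-200,-85,-0.15],[0,0,-200,-93.5,-0.15],[0,0,-200,-102,-0.15],[0,0,-200,-110.5,-0.15],[0,0,-200,-119,-0.15],[0,0,-200,-127.5,-0.15],[0,0,-200,-136,-0.15],[0,0,-200,-144.5,-0.15],[0,0,-200,-153,-0.15],[0,0,-200,-161.5,-0.15]]]' 25; python3 -m crank '[[[0,0,0,-8.5,-0.15],[0,0,0,-17,-0.15],[0,0,0,-18.5,-0.15],[0,0,0,-18.5,-0.15],[0,0,0,-18.5,-0.15]]]'; python3 -c "
from seg import *
go(.4063,.2744,.010,-4.5);print(r.read_state()['joint_positions'].round(2))
"
```

```text
time: 30.8
ee_pos: [0.4087, 0.2751, 0.2712]
eef_rot: [0.196, 0.981, 0.0, 0.001]
ft_force: [0.2, -1.2, -0.9]
width: 0.0369
grip_force: 0.0
time: 31.3
ee_pos: [0.4086, 0.2753, 0.2708]
eef_rot: [0.041, 0.999, -0.0, 0.0]
ft_force: [-0.4, 0.4, -0.3]
width: 0.0371
grip_force: 0.0
shift [  2.3  -1.  260.7] turn -0.2 or 179.8 j7 0.62 yaw 175.3
[ 0.6   0.24 -1.44  1.68  0.25  1.44  0.62]
```

```bash
python3 -m crank '[[[2,-1,50,0,-0.15],[2,-1,100,0,-0.15],[2,-1,150,0,-0.15],[2,-1,200,0,-0.15],[2,-1,210,0,-0.15],[2,-1,210,0,-0.15],[2,-1,210,0,-0.15],[2,-1,210,0,-0.15]]]' 25; python3 -c "
from seg import *
go(.4063,.2744,.010,-4.5);print(r.read_state()['joint_positions'].round(2))
"
```

```text
time: 32.1
ee_pos: [0.4078, 0.2754, 0.0629]
eef_rot: [0.039, 0.999, 0.001, 0.002]
ft_force: [-0.6, -0.9, 1.2]
width: 0.037
grip_force: 0.0
shift [ 1.5 -1.2 52.9] turn -0.0 or 180.0 j7 0.42 yaw 175.5
[ 0.34  0.47 -1.2   1.94  0.51  1.07  0.42]
```

```bash
python3 -m crank '[[[1,-1,30,0,-0.15],[1,-1,45,0,-0.15],[1,-1,53,0,-0.15],[1,-1,53,0,-0.15],[1,-1,53,0,-1],[1,-1,53,0,-1],[1,-1,53,0,-1],[1,-1,53,0,-1]]]' 25; python3 -m crank '[[[0,0,0,0,-1],[0,0,-10,0,-1],[0,0,-20,0,-1],[0,0,-50,0,-1],[0,0,-100,0,-1],[0,0,-150,0,-1],[0,0,-180,0,-1],[0,0,-180,0,-1],[0,0,-180,0,-1],[0,0,-180,0,-1]]]'; python3 -c "
from h import *
go(.4495,-.0393,.10,1.3);print(r.read_state()['joint_positions'].round(2))"
```

```text
time: 32.9
ee_pos: [0.4057, 0.2739, 0.0082]
eef_rot: [0.039, 0.999, 0.0, 0.0]
ft_force: [-1.4, -1.6, 6.3]
width: 0.0229
grip_force: 25.0
time: 33.9
ee_pos: [0.4048, 0.273, 0.1866]
eef_rot: [0.039, 0.999, -0.001, -0.001]
ft_force: [0.1, 0.4, -0.5]
width: 0.0227
grip_force: 25.0
shift [ -69.  -307.8   86.9] turn -5.8 or 174.2 j7 0.57 yaw 175.5
[ 0.52  0.31 -1.37  1.81  0.31  1.28  0.57]
```

```bash
python3 -m crank '[[[-10,-50,0,-2,-1],[-20,-100,0,-4,-1],[-30,-150,0,-5.8,-1],[-40,-200,0,-5.8,-1],[-50,-250,0,-5.8,-1],[-60,-300,0,-5.8,-1],[-68,-308,40,-5.8,-1],[-68,-308,80,-5.8,-1],[-68,-308,120,-5.8,-1],[-68,-308,120,-5.8,-1],[-68,-308,120,-5.8,-1],[-68,-308,120,-5.8,-1]]]' 25; python3 -c "
from h import *
snap('wrist','w22');go(.4487,-.0393,.021,1.3);print(r.read_state()['joint_positions'].round(2))"
```

```text
time: 35.1
ee_pos: [0.4503, -0.0383, 0.0695]
eef_rot: [-0.012, 1.0, -0.0, 0.001]
ft_force: [0.3, 0.0, 0.1]
width: 0.0226
grip_force: 25.0
shift [ 1.8 -0.5 48.5] turn 0.1 or -179.9 j7 1.3 yaw -178.6
[ 1.09  0.32 -1.2   2.03  0.35  1.02  1.3 ]
```

```bash
python3 -m crank '[[[1,0,30,0,-1],[1,0,42,0,-1],[1,0,46,0,-1],[1,0,48,0,-1],[1,0,48,0,-1],[1,0,48,0,-0.4],[1,0,48,0,-0.3],[1,0,48,0,-0.3]]]'; python3 -m crank '[[[0,0,-10,0,-0.3],[0,0,-50,0,-0.3],[0,0,-100,0,-0.3],[-30,0,-150,0,0],[-80,0,-200,0,-1],[-130,0,-250,0,-1],[-130,0,-290,0,-1],[-130,0,-290,0,-1],[-130,0,-290,0,-1],[-130,0,-290,0,-1]]]';python3 -c "
from seg import *
c=snap('wrist','w23');s=r.read_state();print(s['joint_positions'].round(2))
im=topdown(c,.03,.3,.75,-.25,.42);cv2.imwrite('pics/r23.png',im[:,:,::-1])
print(px(c,[[.45,-.04,.03],[.39,0,.03],[.7,.08,.074]]))
for k,v in {'s1':(365,220,402,380,'o'),'s3':(466,220,500,380,'o'),'cur_d':(392,220,428,380,'d'),'cur_l':(496,220,526,380,'l'),'mid':(446,220,472,380,'l')}.items():
    a,b,d,e,t=v; im=topdown(c,.018 if k[0]=='s' else .03,.3,.75,-.25,.42); print(k,rect(im,(a,b,d,e),masks(im)[t]))
"
```

```text
time: 35.95
ee_pos: [0.4483, -0.0389, 0.0199]
eef_rot: [-0.012, 1.0, -0.0, 0.0]
ft_force: [-0.3, -0.0, 0.3]
width: 0.0295
grip_force: 0.0
time: 36.95
ee_pos: [0.5781, -0.0351, 0.3103]
eef_rot: [-0.012, 1.0, 0.0, 0.0]
ft_force: [1.2, 0.5, -0.3]
width: 0.0026
grip_force: 0.0
[ 0.87  0.42 -1.19  1.4   0.39  1.58  1.31]
[[280.65816759  90.96174034]
 [311.20411981  44.32302298]
 [358.08507663 270.28008729]]
s1 [4.470000e-01 3.390000e-02 1.332200e+00 1.834390e+01 1.163406e+02]
s3 [ 4.500000e-01 -6.530000e-02  8.952000e-01  1.790410e+01  1.162202e+02]
cur_d [4.477000e-01 1.190000e-02 1.569400e+00 2.486740e+01 1.172026e+02]
cur_l [ 0.432  -0.0886  1.7357 15.3869 78.358 ]
mid [ 4.446000e-01 -3.790000e-02  1.450200e+00  1.608350e+01  1.071429e+02]
```

```bash
python3 -c "
from seg import *
c=load('w23')
im=topdown(c,.028,.3,.75,-.25,.42)
for y in(.0115,-.0385,-.0890):
    u=int((.42-y)*1000); p=im[200:420,u-3:u+4].mean(1).astype(int); d=p.max(1)-p.min(1); i=np.where(d>28)[0]
    print(y,'x',.75-(200+i.max())/1000,.75-(200+i.min())/1000)
    q=im[300,u-32:u+33].astype(int);print(''.join('#' if a.max()-a.min()>28 else '.' for a in q))
"
```

```text
0.0115 x 0.372 0.55
..###########################################......##############
-0.0385 x 0.372 0.55
.###################.########################.....###############
-0.089 x 0.372 0.55
##################..########################...##################
```

```bash
python3 -c "
from seg import *
c=load('w23')
im=topdown(c,.028,.3,.75,-.25,.42)
for y in(.0115,-.0385,-.0890):
    u=int((.42-y)*1000); p=im[:,u-3:u+4].mean(1).astype(int); d=p.max(1)-p.min(1)>28
    e=np.where(np.diff(d.astype(int)))[0]; print(y,[round(.75-k/1000,3) for k in e])
    for x in(.42,.47):
        q=im[int((.75-x)*1000),u-20:u+21].max(1);print(x,q[::2])
"
```

```text
0.0115 [np.float64(0.664), np.float64(0.522), np.float64(0.507), np.float64(0.389), np.float64(0.38), np.float64(0.372)]
0.42 [235 233 231 235 188  90 128 140 150 143 153 163 155 146 140 126  82  64
  76 107 162]
0.47 [225 224 223 214 102 119 133 136 139 137 144 146 142 133 116  87  62  73
 111 114 210]
-0.0385 [np.float64(0.683), np.float64(0.678), np.float64(0.677), np.float64(0.523), np.float64(0.509), np.float64(0.39), np.float64(0.381), np.float64(0.372)]
0.42 [223 220 221 211  82 132 238 248 248 248 248 248 248 248 248 240 182  86
  70 120 204]
0.47 [210 208 214 136 101 209 246 248 248 247 245 248 248 248 247 203  94  72
  96 175 222]
-0.089 [np.float64(0.667), np.float64(0.524), np.float64(0.51), np.float64(0.391), np.float64(0.382), np.float64(0.372)]
0.42 [219 224 192 103 122 221 249 248 248 248 248 248 248 248 244 216 109  96
 142 209 222]
0.47 [208 209 144 102 163 232 248 248 248 247 248 248 248 248 240 150  90  96
 206 229 223]
```

```bash
python3 -m crank '[[[-20,50,0,0,-1],[-40,100,0,0,-1],[-63,150,0,0,-1],[-63,180,30,-1.6,-1],[-63,180,80,-1.6,-1],[-63,180,130,-1.6,-1],[-63,180,180,-1.6,-1],[-63,180,220,-1.6,-1],[-63,180,246,-1.6,-1],[-63,180,246,-1.6,-1],[-63,180,246,-1.6,-1],[-63,180,246,-1.6,-1]]]' 25; python3 -c "
from seg import *
s=r.read_state();print(s['joint_positions'].round(2),s['ee_pos']);M=R.from_quat(s['eef_rot']).inv()
pv=np.array([.4468,.0805])
y0=np.degrees(np.arctan2(M.inv().as_matrix()[1,0],M.inv().as_matrix()[0,0]))
for th in np.r_[3,0:-91:-6,-88.7]:
    t=np.radians(th);P=pv+.19*np.array([np.cos(t),np.sin(t)])+.033*np.array([-np.sin(t),np.cos(t)])
    print(th,(M.apply(np.r_[P,.064]-s['ee_pos'])*1000).round(0),round(((y0-(th-180))+180)%360-180,1))
"
```

```text
time: 38.2
ee_pos: [0.6376, 0.1459, 0.0656]
eef_rot: [-0.026, 1.0, 0.0, 0.001]
ft_force: [0.3, 0.1, 0.2]
width: 0.0007
grip_force: 0.0
[ 0.4   0.75 -1.01  1.51  0.66  1.25  0.92] [0.63758183 0.14594407 0.06564179]
3.0 [  4. -22.   2.] -0.1
0.0 [  2. -32.   2.] 2.9
-6.0 [  1. -53.   2.] 8.9
-12.0 [  2. -73.   2.] 14.9
-18.0 [  5. -93.   2.] 20.9
-24.0 [  10. -112.    2.] 26.9
-30.0 [  16. -131.    2.] 32.9
-36.0 [  25. -149.    2.] 38.9
-42.0 [  36. -166.    1.] 44.9
-48.0 [  48. -182.    1.] 50.9
-54.0 [  63. -197.    1.] 56.9
-60.0 [  78. -210.    1.] 62.9
-66.0 [  95. -221.    1.] 68.9
-72.0 [ 113. -231.    1.] 74.9
-78.0 [ 131. -238.    1.] 80.9
-84.0 [ 151. -244.    1.] 86.9
-90.0 [ 171. -247.    1.] 92.9
-88.7 [ 166. -246.    1.] 91.6
```

```bash
python3 -m crank '[[[4,-22,2,0,-1],[2,-32,2,3,-1],[1,-53,2,9,-1],[2,-73,2,15,-1],[5,-93,2,21,-1],[10,-112,2,27,-1],[16,-131,2,33,-1],[25,-149,2,39,-1],[36,-166,2,45,-1],[48,-182,2,51,-1],[63,-197,2,57,-1],[78,-210,2,63,-1],[95,-221,2,69,-1],[113,-231,2,75,-1],[131,-238,2,81,-1],[145,-243,2,85,-1],[151,-244,2,87,-1],[155,-245,2,88,-1],[155,-245,2,88,-1]]]' 25; python3 -c "
from seg import *
s=r.read_state();print(s['joint_positions'].round(2),s['ee_pos'],s['ft_force']);c=snap('wrist','w24');snap('side','s24');snap('top','t24')
go(.4822,-.1105,.064,91.3)
"
```

```text
time: 40.1
ee_pos: [0.4951, -0.1068, 0.0623]
eef_rot: [0.676, 0.737, 0.0, 0.001]
ft_force: [-0.0, 0.5, 0.6]
width: 0.0009
grip_force: 0.0
[ 0.84  0.34 -0.82  1.91  0.29  1.01 -0.02] [ 0.49507376 -0.10681257  0.06227967] [-0.04816697  0.46034841  0.61014945]
shift [ -2.9 -13.2  -2.3] turn 3.7 or -176.3 j7 -0.02 yaw 95.0
```

```bash
python3 -m crank '[[[-1,-4,-2,2,-1],[-2,-8,-2,3.7,-1],[-3,-11,-2,3.7,-1],[-3,-14,-2,3.7,-1],[-3,-16,-2,3.7,-1],[-3,-16,-2,3.7,-1]]]' ;python3 -m crank '[[[0,-2,0,0,-1],[0,-4,0,0,-1],[0,-4,0,0,-1]]]'
```

```text
time: 40.85
ee_pos: [0.4785, -0.1115, 0.0635]
eef_rot: [0.699, 0.715, -0.0, 0.0]
ft_force: [0.5, -0.3, -0.6]
width: 0.0001
grip_force: 0.0
time: 41.15
ee_pos: [0.4753, -0.1114, 0.0637]
eef_rot: [0.699, 0.715, 0.0, 0.001]
ft_force: [2.9, 0.1, -1.7]
width: 0.0007
grip_force: 1.6
```

```bash
python3 -m crank '[[[0,-2,0,0,-1],[0,-4,0,0,-1],[0,-4,0,0,-1]]]';python3 -m crank '[[[0,-2,0,0,-1],[0,-2,0,0,-1]]]'; python3 -c "
from seg import *
c=snap('wrist','w25');snap('side','s25');snap('top','t25')"
```

```text
time: 41.45
ee_pos: [0.4752, -0.1112, 0.0645]
eef_rot: [0.699, 0.715, 0.004, 0.003]
ft_force: [20.7, -0.5, -15.5]
width: 0.0003
grip_force: 10.4
time: 41.65
ee_pos: [0.4751, -0.1111, 0.065]
eef_rot: [0.699, 0.715, 0.005, 0.005]
ft_force: [28.9, -0.6, -21.2]
width: 0.0004
grip_force: 14.5
```

```bash
python3 -m crank '[[[0,5,0,0,-1],[0,10,0,0,-1],[0,25,0,0,-1],[0,25,-50,0,-1],[0,25,-90,0,-1],[0,25,-90,0,-1],[0,25,-90,0,-1]]]'; python3 -c "
from seg import *
c=snap('wrist','w26');snap('side','s26');snap('top','t26');s=r.read_state();print(s['ee_pos'])
go(.4520,-.115,.095,91.3)
for n in('side',):
  a=load('s26')['image'];p=px(load('s26'),[.453,-.165,.07])[0];print(p)
"
```

```text
time: 42.5
ee_pos: [0.4939, -0.1112, 0.1539]
eef_rot: [0.7, 0.715, -0.0, 0.0]
ft_force: [-0.8, 0.1, 0.2]
width: 0.0002
grip_force: 0.0
[ 0.49291677 -0.1109361   0.15228871]
shift [ -3.2 -40.9  57.4] turn -0.1 or 179.9 j7 0.02 yaw 91.2
[310.74944435 178.56204821]
```

Lower at y −0.115, then push outward (tool −x).

```bash
python3 -m crank '[[[-3,-41,0,0,-1],[-3,-41,40,0,-1],[-3,-41,57,0,-1],[-3,-41,57,0,-1],[-15,-41,57,0,-1],[-25,-41,57,0,-1],[-35,-41,57,0,-1],[-45,-41,57,0,-1],[-55,-41,57,0,-1],[-65,-41,57,0,-1],[-75,-41,57,0,-1],[-85,-41,57,0,-1],[-85,-41,57,0,-1]]]'; python3 -m crank '[[[0,0,-50,0,-1],[0,0,-100,0,-1],[50,0,-130,0,-1],[100,0,-200,0,-1],[100,30,-220,0,-1],[100,30,-220,0,-1],[100,30,-220,0,-1]]]';python3 -c "
from seg import *
c=snap('wrist','w27');snap('side','s27');snap('top','t27')
a=load('s27')['image'][130:240,220:400];b=load('t27')['image'][215:275,260:390]
a=cv2.resize(a,(540,330),interpolation=2);b=cv2.resize(b,(650,300),interpolation=2)[:270]
w=cv2.resize(c['image'],(260,195))
o=np.zeros((600,800,3),np.uint8);o[:330,:540]=a;o[330:,:650]=b;o[:195,540:]=w;cv2.imwrite('pics/m27.png',o[:,:,::-1]);print(r.read_state()['ee_pos'])
"
```

```text
time: 43.95
ee_pos: [0.4546, -0.1985, 0.0965]
eef_rot: [0.7, 0.714, -0.0, 0.0]
ft_force: [-0.1, 0.7, -0.3]
width: 0.0006
grip_force: 0.0
time: 44.65
ee_pos: [0.4842, -0.0942, 0.3187]
eef_rot: [0.698, 0.716, 0.001, 0.002]
ft_force: [0.0, 0.1, -0.3]
width: 0.0003
grip_force: 0.0
[ 0.48181177 -0.09660269  0.31530492]
```

View pics/m27.png

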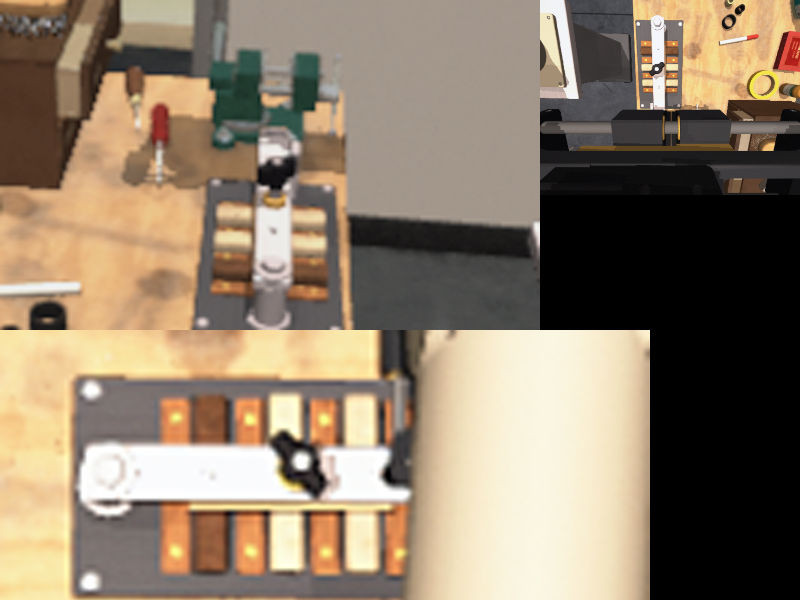

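```bash
python3 -c "
from h import *
c=load('s27')
for n,P in(('end',[.453,-.195,.074]),('uptip',[.453,-.19,.127]),('leantip',[.452,-.156,.115]),('knobtop',[.4495,-.0395,.124])):
    print(n,((px(c,P)[0]-[220,130])*3).round(0))
g=cv2.cvtColor(c['image'],cv2.COLOR_RGB2HSV)
for n in('s26','s27'):
    im=load(n)['image'];print(n);
    for v in range(168,196,2): print(v,[tuple(im[v,u]) for u in range(306,324,4)] if 0 else ''.join('%4d'%int(im[v,u].mean()) for u in range(298,328,2)))
"
```

```text
end [273. 130.]
uptip [276.  91.]
leantip [276. 114.]
knobtop [275. 161.]
s26
168   45  46  50  48  46 110 127 115  82  76  67  80 176 182 183
170   91  91  81  73  74  96 132 123 121  86  70  85 176 181 183
172   98 109 108 106  94  99  74  77  77  81  70  82 175 183 166
174   71  75  78  76 101 116  85 102 100 141  79  83 127 127 132
176   58  46  48  48 115 153 143 144 142 136 141  77  97 105 104
178   80 106 100  97 118 138 137 137 137 113 121 100 101 112 110
180  104 112 117 117 120 139 137 139 138 110 124  98  95 104 105
182  111 113 117 119 143 173 152 117  78  51  70  95  91  97 103
184  113 115 117 119 142 113  62 152  64  27  38  89  88  92 105
186  114 115 117 118  28  36  26  25  23  17  44  84  87  93 104
188  114 115 114 118  17  16  19  18  21  15 108 135 136 135 160
190   67  76  73  83  15  18  19  18  17 127 121 134 162 175 180
192   59  57  58  57 187 210  21  15 158 198 120  86  91 104 101
194   56  67  52  63 153 133  91  93 131 160 109  84  84  86  84
s27
168   44  44  48  49  46 107  81  69  67  69  67  79 175 182 183
170   90  90  82  73  73 107  70  70  69  69  70  84 176 181 182
172   98 108 108 107  93 114 128 128 128  69  68  83 175 181 164
174   71  75  77  76  92 119 104 119 117 148  78  83 117 126 131
176   56  45  48  47 155 216 155 157 151 142 139  76  96 105 104
178   79 106 100  98 172 218 217 218 156 125 219 133 101 111 109
180  104 111 116 116 190 235 234 234 226 170 211 130  95 103 106
182  111 113 117 119 182 215 160 164 136  71  82  96  90  97 103
184  113 114 117 118 143 112  62 151  63  25  44  88  86  91 105
186  113 115 117 117  27  35  27  24  24  18  55  95  87  92 103
188  114 115 114 117  15  17  18  18  20  16 110 138 144 150 169
190   66  95  83  84  14  17  17  18  19 135 131 133 161 174 179
192   93  92  90  57 178 197  21  15 158 202 120  85  91 103 100
194   93  90  91  64 152 132  90  92 125 161 109  83  89  92  91
```

```bash
python3 -m crank '[[[-50,-30,20,0,-1],[-100,-30,60,0,-1],[-100,-30,60,0,-1],[-100,-30,60,0,-1],[-100,-30,60,0,-1]]]'; python3 -c "
from h import *
snap('wrist','k1')";python3 -m crank '[[[50,0,0,0,-1],[100,0,0,0,-1],[150,0,0,0,-1],[160,0,0,0,-1],[160,0,0,0,-1],[160,0,0,0,-1],[160,0,0,0,-1]]]'
python3 - <<'E'
from h import *
snap('wrist','k2')
def knob(n,show=1):
    c=load(n);im=c['image'];p0=px(c,[.4495,-.0395,.12])[0]
    m=(im.max(2)<75).astype(np.uint8)*255
    cs,hi=cv2.findContours(m,cv2.RETR_CCOMP,cv2.CHAIN_APPROX_NONE)
    out=[]
    for i,k in enumerate(cs):
        if hi[0][i][3]>=0 and cv2.contourArea(k)>15:
            q=np.array(cv2.minAreaRect(k)[0]); 
            if np.linalg.norm(q-p0)<60: out.append((q.round(1),cv2.contourArea(k),hi[0][i][3]))
    print(n,p0.round(1),out)
    if out:
        o=max(out,key=lambda t:t[1]); k=cs[o[2]]; rc=cv2.minAreaRect(k); print('wing',rc)
        b=cv2.boxPoints(rc);e=sorted([(b[0]+b[1])/2,(b[1]+b[2])/2,(b[2]+b[3])/2,(b[3]+b[0])/2],key=lambda q:-np.linalg.norm(q-np.array(rc[0])))
        W=onz(c,np.array(e[:2]),.12); d=W[1]-W[0]; print('heading',np.degrees(np.arctan2(d[1],d[0]))%180, np.linalg.norm(d))
        return c,o[0]
a=knob('k1');b=knob('k2')
if a and b: print(tri(a[0],a[1],b[0],b[1]))
# reference: brass screws z check through orange strip mask
E
```

```text
time: 45.3
ee_pos: [0.4543, -0.1965, 0.2558]
eef_rot: [0.7, 0.714, 0.0, -0.001]
ft_force: [-0.3, 0.4, -0.4]
width: 0.0005
grip_force: 0.0
time: 46.05
ee_pos: [0.4514, -0.0382, 0.2566]
eef_rot: [0.7, 0.714, 0.0, -0.0]
ft_force: [0.1, -0.3, 0.8]
width: 0.0006
grip_force: 0.0
k1 [278.5  35.4] [(array([279.3,  47.2]), 26.0, np.int32(122)), (array([277.3,  35.7]), 161.5, np.int32(122))]
wing ((288.1966552734375, 32.814613342285156), (33.17793655395508, 75.15385437011719), 57.9946174621582)
heading 30.47448889970809 0.06594137343393086
k2 [278.5 205.4] [(array([277.5, 207. ]), 108.0, np.int32(50))]
wing ((280.1228332519531, 202.93092346191406), (25.209177017211914, 50.698062896728516), 53.530765533447266)
heading 38.17042470307442 0.05310506927535895
(array([ 0.44847671, -0.04060282,  0.12284446]), np.float64(2.5833905243800572e-05))
```

```bash
python3 -m crank '[[[13,17,0,-8.5,-1],[13,17,0,-17,-1],[13,17,0,-25.5,-1],[13,17,0,-34,-1],[13,17,0,-42.5,-1],[13,17,0,-51,-1],[13,17,0,-59.5,-1],[13,17,0,-68,-1],[13,17,0,-76.5,-1],[13,17,0,-85,-1],[13,17,20,-93.5,-1],[13,17,40,-102,-1],[13,17,60,-110.5,-1],[13,17,80,-119,-1],[13,17,100,-127,-1],[13,17,118,-127,-1],[13,17,118,-127,-1],[13,17,118,-127,-1]]]'; python3 -c "
from h import *
go(.468,-.0252,.128,38);s=r.read_state();print(s['joint_positions'].round(2),s['ee_pos'])"
```

```text
time: 47.9
ee_pos: [0.4681, -0.024, 0.1388]
eef_rot: [-0.327, 0.945, 0.0, -0.0]
ft_force: [0.4, -0.0, 0.3]
width: 0.0001
grip_force: 0.0
shift [ 0.9 -0.9 10.8] turn 0.1 or -179.9 j7 2.07 yaw -141.9
[ 0.94  0.17 -1.04  1.92  0.16  1.14  2.07] [ 0.46812254 -0.0239697   0.13883879]
```

```bash
python3 -m crank '[[[0,0,6,0,-1],[0,0,11,0,-1],[0,0,13,0,-1],[0,0,13,0,-1]]]';  python3 -m crank '[[[0,0,2,0,-1],[0,0,2,0,-1]]]'; python3 -m crank '[[[0,0,2,0,-1],[0,0,2,0,-1]]]'; python3 -m crank '[[[0,0,2,0,-1],[0,0,2,0,-1]]]'
```

```text
time: 48.3
ee_pos: [0.4679, -0.0235, 0.1254]
eef_rot: [-0.328, 0.945, 0.0, -0.0]
ft_force: [0.2, -0.6, 0.2]
width: 0.0004
grip_force: 0.0
time: 48.5
ee_pos: [0.4687, -0.0234, 0.1241]
eef_rot: [-0.328, 0.945, -0.0, 0.001]
ft_force: [-0.8, 0.5, 4.5]
width: 0.0001
grip_force: 2.3
time: 48.7
ee_pos: [0.4702, -0.0234, 0.1235]
eef_rot: [-0.327, 0.945, -0.001, 0.002]
ft_force: [-1.2, -0.1, 15.4]
width: 0.0005
grip_force: 7.9
time: 48.9
ee_pos: [0.4715, -0.0234, 0.1229]
eef_rot: [-0.328, 0.945, -0.002, 0.003]
ft_force: [-2.0, -0.0, 29.2]
width: 0.0007
grip_force: 14.6
```

```bash
python3 -m crank '[[[0,0,-15,0,-0.2],[0,0,-25,0,-0.2],[0,0,-25,0,-0.2],[0,0,-25,0,-0.2],[0,0,-25,0,-0.2]]]' 30; python3 -c "
from h import *
go(.449,-.040,.096,38.2)"
```

```text
time: 49.4
ee_pos: [0.4676, -0.0237, 0.144]
eef_rot: [-0.327, 0.945, 0.0, -0.0]
ft_force: [0.3, -0.4, 0.9]
width: 0.031
grip_force: 0.0
shift [24.7 -1.4 48. ] turn 0.0 or -180.0 j7 2.08 yaw -141.8
```

```bash
python3 -m crank '[[[25,-1,0,0,-0.2],[25,-1,20,0,-0.2],[25,-1,40,0,-0.2],[25,-1,48,0,-0.2],[25,-1,48,0,-0.2],[25,-1,48,0,-0.2],[25,-1,48,0,-1],[25,-1,48,0,-1],[25,-1,48,0,-1],[25,-1,48,0,-1]]]' 30; python3 -c "
from h import *
go(.449,-.040,.096,38.2);print(r.read_state()['torque'])"
```

```text
time: 50.4
ee_pos: [0.4492, -0.04, 0.0968]
eef_rot: [-0.327, 0.945, -0.0, 0.0]
ft_force: [-0.6, -0.4, 1.8]
width: 0.0135
grip_force: 30.0
shift [0.2 0.1 0.8] turn 0.0 or -180.0 j7 2.09 yaw -141.8
[ 0.09153068 -0.05697585  0.03717134]
```

```bash
python3 -m crank '[[[0,0,0.2,8.5,-1],[0,0,0.4,17,-1],[0,0,0.6,25.5,-1],[0,0,0.8,34,-1],[0,0,0.9,42.5,-1],[0,0,1.1,51,-1],[0,0,1.3,59.5,-1],[0,0,1.5,68,-1],[0,0,1.7,76.5,-1],[0,0,1.9,85,-1],[0,0,2.1,93.5,-1],[0,0,2.3,102,-1],[0,0,2.5,110.5,-1],[0,0,2.6,119,-1],[0,0,2.8,127.5,-1],[0,0,3,136,-1],[0,0,3.2,144.5,-1],[0,0,3.4,153,-1],[0,0,3.6,161.5,-1],[0,0,3.8,170,-1]]]' 30; python3 -m crank '[[[0,0,0.2,8.5,-1],[0,0,0.4,17,-1],[0,0,0.6,25.5,-1],[0,0,0.8,34,-1],[0,0,0.9,42.5,-1],[0,0,1.1,50,-1],[0,0,1.1,50,-1],[0,0,1.1,50,-1]]]'; python3 -c "
from h import *
go(.449,-.040,.091,0);s=r.read_state();print(s['torque'],s['joint_positions'].round(2))"
```

```text
time: 52.4
ee_pos: [0.4486, -0.0407, 0.093]
eef_rot: [0.914, 0.406, -0.001, 0.0]
ft_force: [-4.5, -3.4, 5.2]
width: 0.0139
grip_force: 30.0
time: 53.2
ee_pos: [0.4484, -0.0404, 0.0919]
eef_rot: [1.0, -0.016, -0.001, 0.001]
ft_force: [-4.8, -2.7, 6.1]
width: 0.0138
grip_force: 30.0
shift [ 0.6 -0.4  0.9] turn -1.8 or 178.2 j7 -1.68 yaw -1.8
[-0.43256738  1.03827571 -0.00428055] [ 0.61  0.12 -0.65  2.03  0.09  1.02 -1.68]
```

```bash
python3 -m crank '[[[0,0,0,0,-0.2],[0,0,0,0,-0.2],[0,0,0,0,-0.2],[0,0,-25,0,-0.2],[0,0,-50,-8.5,-0.2],[0,0,-50,-17,-0.2],[0,0,-50,-25.5,-0.2],[0,0,-50,-34,-0.2],[0,0,-50,-42.5,-0.2],[0,0,-50,-51,-0.2],[0,0,-50,-59.5,-0.2],[0,0,-50,-68,-0.2],[0,0,-50,-76.5,-0.2],[0,0,-50,-85,-0.2],[0,0,-50,-93.5,-0.2],[0,0,-50,-102,-0.2],[0,0,-50,-110.5,-0.2],[0,0,-50,-119,-0.2],[0,0,-50,-127.5,-0.2],[0,0,-50,-136,-0.2]]]' 30; python3 -m crank '[[[0,0,0,-8.5,-0.2],[0,0,0,-17,-0.2],[0,0,0,-25.5,-0.2],[0,0,0,-34,-0.2],[0,0,0,-42.5,-0.2],[0,0,0,-44,-0.2],[0,0,0,-44,-0.2],[0,0,0,-44,-0.2]]]'; python3 -c "
from h import *
go(.449,-.040,.091,-1.8);s=r.read_state();print(s['joint_positions'].round(2))"
```

```text
time: 55.2
ee_pos: [0.449, -0.0397, 0.1416]
eef_rot: [0.386, 0.923, 0.0, 0.0]
ft_force: [-0.5, -0.6, -0.5]
width: 0.035
grip_force: 0.0
time: 56.0
ee_pos: [0.449, -0.0397, 0.1416]
eef_rot: [0.017, 1.0, 0.0, 0.0]
ft_force: [0.3, -0.6, 0.4]
width: 0.0346
grip_force: 0.0
shift [-0.  -0.3 50.6] turn -0.2 or 179.8 j7 1.49 yaw 178.0
[ 0.74  0.06 -0.77  1.97  0.05  1.12  1.49]
```

```bash
python3 -m crank '[[[0,0,30,0,-0.2],[0,0,48,0,-0.2],[0,0,50,0,-0.2],[0,0,50,0,-0.2],[0,0,50,0,-1],[0,0,50,0,-1],[0,0,50,0,-1],[0,0,50,0,-1]]]' 30; python3 -m crank '[[[0,0,0.2,8.5,-1],[0,0,0.4,17,-1],[0,0,0.6,25.5,-1],[0,0,0.8,34,-1],[0,0,0.9,42.5,-1],[0,0,1.1,51,-1],[0,0,1.3,59.5,-1],[0,0,1.5,68,-1],[0,0,1.7,76.5,-1],[0,0,1.9,85,-1],[0,0,2.1,93.5,-1],[0,0,2.3,102,-1],[0,0,2.5,110.5,-1],[0,0,2.6,119,-1],[0,0,2.8,127.5,-1],[0,0,3,136,-1],[0,0,3.2,144.5,-1],[0,0,3.4,153,-1],[0,0,3.6,161.5,-1],[0,0,3.8,170,-1]]]' 30; python3 -m crank '[[[0,0,0.2,7,-1],[0,0,0.2,7,-1],[0,0,0.2,7,-1]]]';  python3 -c "
from h import *
go(.449,-.040,.091,1.3);s=r.read_state();print(s['torque'],s['joint_positions'].round(2))"
```

```text
time: 56.8
ee_pos: [0.4493, -0.0404, 0.0922]
eef_rot: [0.016, 1.0, -0.001, 0.0]
ft_force: [-0.6, -0.7, 2.5]
width: 0.0138
grip_force: 30.0
time: 58.8
ee_pos: [0.4485, -0.0404, 0.0884]
eef_rot: [0.998, 0.068, -0.001, 0.001]
ft_force: [-5.7, -1.8, 8.4]
width: 0.0138
grip_force: 30.0
time: 59.1
ee_pos: [0.4486, -0.0404, 0.0882]
eef_rot: [1.0, 0.01, -0.0, 0.001]
ft_force: [-6.9, -1.8, 9.4]
width: 0.0135
grip_force: 30.0
shift [ 0.5 -0.4 -2.8] turn -0.1 or 179.9 j7 -1.62 yaw 1.2
[-0.46632991  1.35204708 -0.01745591] [ 0.49  0.12 -0.53  2.04  0.07  1.01 -1.62]
```

```bash
python3 -m crank '[[[0,0,0,0,-0.2],[0,0,0,0,-0.2],[0,0,0,0,-0.2],[0,0,-30,0,-0.2],[0,0,-80,0,-0.2],[-30,0,-130,0,-0.2],[-40,0,-170,0,-0.2],[-40,0,-170,0,-0.2],[-40,0,-170,0,-0.2],[-40,0,-170,0,-0.2]]]'; python3 -c "
from h import *
snap('wrist','f1')";python3 -m crank '[[[0,50,0,0,-0.2],[0,100,0,0,-0.2],[0,150,0,0,-0.2],[0,200,0,0,-0.2],[0,250,0,0,-0.2],[0,250,0,0,-0.2],[0,250,0,0,-0.2]]]'
python3 - <<'E'
from h import *
snap('wrist','f2');snap('top','f3');snap('side','f4')
for n in('f1','f2'):
    c=load(n);im=c['image'];p0=px(c,[.449,-.0403,.114])[0]
    m=(im.max(2)<75).astype(np.uint8)*255
    cs,hi=cv2.findContours(m,cv2.RETR_CCOMP,cv2.CHAIN_APPROX_NONE)
    for i,k in enumerate(cs):
        if hi[0][i][3]<0 and cv2.contourArea(k)>150:
            rc=cv2.minAreaRect(k)
            if np.linalg.norm(np.array(rc[0])-p0)<40:
                b=cv2.boxPoints(rc);e=sorted([(b[0]+b[1])/2,(b[1]+b[2])/2,(b[2]+b[3])/2,(b[3]+b[0])/2],key=lambda q:-np.linalg.norm(q-np.array(rc[0])))
                W=onz(c,np.array(e[:2]),.113);d=W[1]-W[0];print(n,rc,np.degrees(np.arctan2(d[1],d[0]))%180,np.linalg.norm(d))
    for q in([.453,-.189,.075],[.453,-.2,.021],[.453,-.23,.06]): print(px(c,q).round(0))
# hasp profile: brightness on vertical plane x=.442/.464 beyond end: sample outward line at z=.05
c=load('f2');im=c['image']
print('end region, rows z 85..15mm at plane y=-.197; cols x .435...471')
for z in range(84,12,-6): print(z,''.join('%4d'%int(im[tuple(px(c,[x/1000,-.197,z/1000])[0].round().astype(int)[::-1])].mean()) for x in range(423,486,4)))
c=load('f3');im=c['image']
print('top, plane z=.07: cols y -.16..-.26; rows x')
for x in(.436,.444,.453,.462,.470): print(x,''.join('%4d'%int(im[tuple(px(c,[x,y/1000,.07])[0].round().astype(int)[::-1])].mean()) for y in range(-160,-262,-6)))
E
```

```text
time: 60.1
ee_pos: [0.4087, -0.0406, 0.2566]
eef_rot: [1.0, 0.011, -0.001, -0.0]
ft_force: [-0.1, 0.3, -0.9]
width: 0.0346
grip_force: 0.0
time: 60.85
ee_pos: [0.4139, -0.291, 0.2557]
eef_rot: [1.0, 0.01, -0.001, -0.001]
ft_force: [0.4, 0.6, 1.3]
width: 0.0346
grip_force: 0.0
f1 ((282.5955505371094, 163.82484436035156), (43.34074783325195, 22.911903381347656), 73.61045837402344) 17.776959801217117 0.044174383172571476
[[411. 162.]]
[[402. 159.]]
[[440. 162.]]
f2 ((48.5, 164.0), (44.0, 37.0), 90.0) 169.85536423847094 0.04579257412349302
[[195. 162.]]
[[215. 159.]]
[[232. 162.]]
end region, rows z 85..15mm at plane y=-.197; cols x .435...471
84  128 118 117 115  71  84 129 114 152 134 113  98  87  78  84 124
78  128 124 125 124  70  69  84  83  87  87  81  88  89  79  83 124
72  128 124 124 124  70  69  86  88  87  87  87  88  79  79  83 125
66  127 121 119  80  70  70  87  85  91  86  86  87  78  76  78 120
60  112 107 101  68  59  68  88 109 117  67  62 104  70  65  65  77
54   82  77  69  53  46  42  89 142 138  44  42  88  66  49  47  53
48  100  49  60  70  67  80  89 161 158  82  94  86 104 137 145 100
42  152 155 115 113 119 123  88 161 161 143 148  88 131 164 156 164
36  151 183 212 125 118 121  98 161 152 174 173  93 158 161 155 165
30  208 208 198 119 118 120 100 141  88  90 101  96 157 160 156 164
24  202 201 194 119 116 119  93  92 100 111 125 172 156 160 155 164
18  190 189 192 120 117 123 150 100 124 131 142 168 156 157 154 163
top, plane z=.07: cols y -.16..-.26; rows x
0.436  125 119 117  85 107 111 122 150 202 192 192 201 210 214 207 210 208
0.444  252 252 252 252 226 255 214 130 209 208 207 212 214 214 211 212 220
0.453  251 251 251 252 191 215 200 153 221 221 220 220 221 218 221 218 209
0.462  251 251 251 252 197 228 197 145 218 218 218 219 220 220 219 219 207
0.47  209 210 201 210 252 253 175 198 218 217 217 218 216 217 220 220 192
```

Run:
```python
from h import *
c=load('f1');im=topdown(c,.115,.41,.49,-.085,.005,1000)
for i in range(0,80,2): print(''.join('#' if p.max()<45 else '+' if p.max()<75 else '-' if p.max()<120 else '.' for p in im[i,::1]))
```

```text
..........---+++---..............+...................+--...............--.................
...........--++++--..............+...................+--...............--.................
....---.....-++++--..............+...................+-+-..............--.................
............-++++--..............+...................+--+-............-+-.................
............-++++--..............-...................---+-............-+-.................
............-+++---..............--..................+--+-.............+--................
............--++---..............-...................---+-.............+--................
..........----++--...............-...................---+-.............++-................
............--++--+-.............--...........---....-+++-.............-+-................
------------++#++++-....----.....---....###########-......................................
.......................................+############-.....................................
.......................................+###########+......................................
........
[... 1839 characters left out ...]
........-..................-+--...............-................
.............--+++--...............-..................-++-...............-................
.............--+++--...............-..................-+--...............-................
............---+++--...............-...................+-................-................
.............--++---...............-...................+-................-................
.............--++---...............-...................+--...............-................
............---+++--...............-...................---...............--...............
.............--+----...............-...................---..............---...............
```

```bash
python3 -c "
from bench import r
print(r.close_job())"
```

```text
the job is handed in; nothing more can be done
None
```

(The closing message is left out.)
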